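Find the parts case that rattles

TASK

Three sealed cardboard parts cases stand in the pockets of the plywood tray; in one of them the part inside has come loose. Starting with the left one and going right, lift each case well clear (10 cm or more), shake it by rocking it end to end (tip one end well down, then the other, about 25 degrees or more each way) and, without dropping it, set it back upright in its own pocket, leaving the other things on the worktop where they are. Then hold out the case that rattles - level, wholly beyond the far edge of the tray and with its underside at least 16 cm above the worktop - and finish while still holding it there, the other two standing in their pockets (if the last case is the one that rattles, it may be held out straight away).

Things in the scene. Friction and masses are not known exactly. Their poses are not given: they have to be found in the camera images.
- tray: plywood holding tray fixed on the worktop, 150 x 370 mm (x, y), base board 6 mm thick. Origin: centre of its underside, on the worktop; x points away from the robot (turned up to 0.25 rad), y to the robot's left. Three pockets side by side along y, centres 125 mm apart; each is bounded by low wooden guide strips whose tops are 18 mm above the worktop, with 6 mm of play on every side of a case
- case_left: left (+y) of three identical sealed kraft-cardboard cases: closed rigid box 110 x 52 x 50 mm (its x, y, z), tape strip along the top, blank label on a long side, about 0.42 kg (weights differ a little). Origin: centre of its underside; x along its length, z up. Starts upright in the left pocket, length pointing away from the robot, underside 6 mm above the worktop
- case_middle: identical to case_left, in the middle pocket. In two of the three cases a 0.3 kg steel part is packed firmly and cannot move. In the third (which one changes, and cannot be seen) the part lies loose on the inside floor: it stays put while the case is nearly level, slides along the length when tipped more than about 10 degrees, and knocks to a stop 33 mm from the middle
- case_right: identical to case_left, in the right pocket (-y). In the air, a case with a loose part knocks at each tip, and once level again its load stays shifted to the end last tipped down: the moment on the tool about the case's y axis differs by about 0.19 N m between its two ends. In a case with a packed part that moment is the same after either tip
- jar: bystander: black round jar, 41 mm across, 36 mm tall, loose, on the near side of the tray; origin: centre of its underside
- amber_bottle: bystander: small brown bottle with a screw cap, 30 mm across, 62 mm tall, loose, on the near side of the tray; origin: centre of its underside
- pack: bystander: small printed carton, 28 x 82 x 28 mm, loose, beyond the far side of the tray; origin: centre of its underside
- measure: bystander: small open steel cup, 36 mm across, 41 mm tall, loose, beyond the far side of the tray; origin: centre of its underside

How it is judged (in metres and radians):
On the way, in this order (a step that is already met when the one before it is completed fails the run):
1. the left case is held clear of the tray with one end tipped down more than 17 degrees, the other two standing in their pockets (height (world z) of case_left above 0.07 m and contact force between the fingers and case_left above 1 N and (angle between case_left's own x axis and vertical below 1.27 rad or angle between case_left's own x axis and vertical above 1.87 rad) and distance of each of case_middle, case_right from where it was at the start of the episode below 0.025 m), for 0.03 s.
2. still in the air, the left case swings back through level (height (world z) of case_left above 0.07 m and contact force between the fingers and case_left above 1 N and angle between case_left's own x axis and vertical between 1.42 and 1.72 rad and distance of each of case_middle, case_right from where it was at the start of the episode below 0.025 m), for 0.02 s.
3. still in the air, the left case is tipped more than 17 degrees again (all of step 1), for 0.03 s.
4. the middle case is held clear of the tray with one end tipped down more than 17 degrees, the other two standing in their pockets (height (world z) of case_middle above 0.07 m and contact force between the fingers and case_middle above 1 N and (angle between case_middle's own x axis and vertical below 1.27 rad or angle between case_middle's own x axis and vertical above 1.87 rad) and distance of each of case_left, case_right from where it was at the start of the episode below 0.025 m), for 0.03 s.
5. still in the air, the middle case swings back through level (height (world z) of case_middle above 0.07 m and contact force between the fingers and case_middle above 1 N and angle between case_middle's own x axis and vertical between 1.42 and 1.72 rad and distance of each of case_left, case_right from where it was at the start of the episode below 0.025 m), for 0.02 s.
6. still in the air, the middle case is tipped more than 17 degrees again (all of step 4), for 0.03 s.
7. the right case is held clear of the tray with one end tipped down more than 17 degrees, the other two standing in their pockets (height (world z) of case_right above 0.07 m and contact force between the fingers and case_right above 1 N and (angle between case_right's own x axis and vertical below 1.27 rad or angle between case_right's own x axis and vertical above 1.87 rad) and distance of each of case_left, case_middle from where it was at the start of the episode below 0.025 m), for 0.03 s.
8. still in the air, the right case swings back through level (height (world z) of case_right above 0.07 m and contact force between the fingers and case_right above 1 N and angle between case_right's own x axis and vertical between 1.42 and 1.72 rad and distance of each of case_left, case_middle from where it was at the start of the episode below 0.025 m), for 0.02 s.
9. still in the air, the right case is tipped more than 17 degrees again (all of step 7), for 0.03 s.
At the end, for the whole second after the job is handed in: the rattling case is in the fingers, still, level within 15 degrees, underside over 15 cm above the worktop, its middle over 100 mm beyond the tray's centre line (25 mm past the far edge); the other two stand upright, untouched, in their own pockets within 25 mm of their starts (((contact force between inside_floor_of_case_left and anything else above 0.5 N and height (world z) of case_left above 0.15 m and x of case_left in the frame of tray above 0.1 m and contact force between the fingers and case_left above 2 N and angle between case_left's own z axis and vertical below 0.26 rad and linear speed of case_left below 0.05 m/s and distance of each of case_middle, case_right from where it was at the start of the episode below 0.025 m and angle between each of case_middle, case_right's own z axis and vertical below 0.1 rad and linear speed of each of case_middle, case_right below 0.03 m/s and contact force between the fingers and case_middle below 0.1 N and contact force between the fingers and case_right below 0.1 N) or (contact force between inside_floor_of_case_middle and anything else above 0.5 N and height (world z) of case_middle above 0.15 m and x of case_middle in the frame of tray above 0.1 m and contact force between the fingers and case_middle above 2 N and angle between case_middle's own z axis and vertical below 0.26 rad and linear speed of case_middle below 0.05 m/s and distance of each of case_left, case_right from where it was at the start of the episode below 0.025 m and angle between each of case_left, case_right's own z axis and vertical below 0.1 rad and linear speed of each of case_left, case_right below 0.03 m/s and contact force between the fingers and case_left below 0.1 N and contact force between the fingers and case_right below 0.1 N) or (contact force between inside_floor_of_case_right and anything else above 0.5 N and height (world z) of case_right above 0.15 m and x of case_right in the frame of tray above 0.1 m and contact force between the fingers and case_right above 2 N and angle between case_right's own z axis and vertical below 0.26 rad and linear speed of case_right below 0.05 m/s and distance of each of case_left, case_middle from where it was at the start of the episode below 0.025 m and angle between each of case_left, case_middle's own z axis and vertical below 0.1 rad and linear speed of each of case_left, case_middle below 0.03 m/s and contact force between the fingers and case_left below 0.1 N and contact force between the fingers and case_middle below 0.1 N))); the arm keeps its last pose, push and grip.
It fails at once if a case is dropped: let go more than 3 cm above its pocket floor ((height (world z) of case_left above 0.036 m and contact force between the fingers and case_left below 0.05 N) or (height (world z) of case_middle above 0.036 m and contact force between the fingers and case_middle below 0.05 N) or (height (world z) of case_right above 0.036 m and contact force between the fingers and case_right below 0.05 N)).
It fails at once if a bystander (jar, bottle, small carton, steel cup) is pushed more than 3 cm or knocked over (distance of any of jar, amber_bottle, pack, measure from where it was at the start of the episode above 0.03 m or angle between any of jar, amber_bottle, pack, measure's own z axis and vertical above 0.5 rad).
It also fails if it takes over 72 s, if anything falls off the work surface, if the arm or the gripper's body presses on something with over 40 N, if the wrist force passes 120 N, or if a joint passes its speed limit or range.

ROBOT

A 6-joint arm with a two-finger parallel gripper is mounted at the origin on a cart in front of the work surface, level with it; the furniture and walls round the work are solid. World frame = base frame: x ahead of the robot, y to its left, z up, the work surface at z = 0. Lengths are in mm, angles in rad, forces in N, time in s.
With the tool pointing down it reaches from about 275 to 750 mm from the base axis. Payload 10.2 kg.
Tool frame: the origin (TCP) lies at the very end of the fingers, on their centre line; the grasp point (between the pads) lies 19 mm behind it; z points along the fingers, y is the line along which they close (so a half turn about z gives the same grasp; the last joint's range is limited). The gripper opens to 85 mm and grips with 20 to 120 N. Pads are 22 mm wide; open, the fingers measure 114 mm over their backs; the gripper's body (76 mm by 85 mm) begins 54 mm behind the grasp point. The pads swing forward as they close: fully open they stand 13 mm farther back than shut.
Start: joints at [1.093, 0.313, 1.498, -0, 1.331, -0.223], TCP at [132.34, 508.052, 207.294] pointing down, gripper open.
Joint ranges: [-2.94, 2.94], [-0.97, 2.17], [0.19, 2.56], [-1.23, 4.37], [0.02, 3.11], [-2.88, 2.88]. Speed limits (rad/s): [2.39, 2.39, 3.01, 3.14, 3.14, 3.14].

INTERFACE

Orientations are given as a unit quaternion [w, x, y, z].
In Python, from rig import ctrl, optics gives the robot as it stands. The module is installed in compiled form; this text tells all that it offers.
- The arm moves only by the shell command python3 -m handwheel 'ROWS' [FORCE]. ROWS is JSON, a list that holds one entry, the list of rows, each a list of 5 numbers: the gripper command: -1 is fully open, 1 is shut, values between are in proportion, then the shift along the world's x, y, z in units of 50 mm (1.0 is 50 mm), then the turn about the world's z in units of 8 degrees (1.0 is 8 degrees). In form: [[[gripper, tx, ty, tz, twist], ...]]. A call has 1 to 10 rows; each row shifts and turns the commanded pose from where the row before left it; what a row does not reach is not made up. A row lasts 1/10 s, in which the tool goes at most 50 mm and 8.59 degrees, less where a joint would pass 70% of its speed; a pose out of reach is approached as far as the arm can. A call is refused whole if a number of a shift passes 1 or a number of a turn 1, either way. A call with a gripper value outside its range is refused whole. The fingers move at their own pace and stop on an object; FORCE is the grip in N (left out, the last holds). Time passes only in rows, so rows that do not move let the fingers close. It gives the time, the measured TCP pose, the force, the opening and the grip force at its end, in the units of the state.
- ctrl.sense(): the state, without advancing time (a new reading comes with each control period).
- optics.capture(name): name is "scene" or "top" or "wrist"; returns a dict with "img" (480x640x3 uint8, blue, green, red), "K" (3x3 intrinsics, pixels), "R" (3x3) and "t" (3): a world point X has camera coordinates R X + t. Camera axes: x right, y down, z forward; pixel columns grow to the right and rows downward; lengths in mm; the calibration is good to about 2 mm. A picture is of the moment at which its call begins. There is no depth.
- ctrl.finish_job(): hands the job in; it is judged then, once.
The state is a dict: "time_s": time; "joints": joint angles; "dq": joint speeds; "tau": joint torques, N m; "eef_pos": TCP position; "ee_rot": TCP orientation; "force": force on the tool from outside, world axes, zero at the start; "wrist_torque": the same for the moment, N m; "grip_width": opening from 0.0 (shut) to 1.0 (fully open); "grip_force": force on a finger pad.
Only numpy, scipy, OpenCV 4.12 (cv2) and the standard library are available. Lean on these libraries where they do the work, as an engineer would, in place of code of your own. Each camera call takes 0.05 s, during which the arm holds its last target. There are 200 camera calls.

## Working session

There is one attempt and no reset: what is moved stays moved. The work goes in short steps, Python scripts to look and compute and a shell command to move; the robot and the scene stay as the last step left them, time stands still between calls to the robot, and variables do not carry over. Pictures are saved under pics/ and viewed, at most 10 in all, crops included, and the job is handed in when it is done.

```bash
mkdir -p pics; ls; python3 - <<'E'
from rig import ctrl, optics
import cv2, numpy as np
print(ctrl.sense())
ims=[]
for n in ["scene","top"]:
    c=optics.capture(n); cv2.imwrite(f"pics/{n}0.png",c["img"]); np.savez(f"{n}0.npz",**c)
    print(n,c["K"].tolist(),np.round(c["R"],4).tolist(),np.round(c["t"],1).tolist(), np.round(-c["R"].T@c["t"],0))
E
```

```text
pics
{'time_s': 0.0, 'joints': array([ 1.09258691e+00,  3.13493938e-01,  1.49842443e+00, -3.52122595e-05,
        1.33098040e+00, -2.23378526e-01]), 'dq': array([-1.47372891e-04,  5.17509043e-04, -6.36681761e-05, -1.43522630e-03,
        2.55809653e-04, -1.59200094e-04]), 'tau': array([ 5.95905226e-05, -4.12265503e+01, -2.59740973e+01, -1.68008373e-04,
        4.10820998e-03,  6.10389384e-05]), 'eef_pos': array([132.22173153, 507.78915585, 206.7173695 ]), 'ee_rot': array([-2.08360527e-04,  1.27066780e-01,  9.91893949e-01, -6.19161784e-04]), 'force': array([ 0.3553312 , -0.32638799, -0.6133405 ]), 'wrist_torque': array([ 0.00093972,  0.02054683, -0.03275455]), 'grip_force': 0.0, 'grip_width': 1.0031488714995063}
scene [[445.5614668795413, 0.0, 317.0646133909798], [0.0, 445.5614668795413, 246.314611299223], [0.0, 0.0, 1.0]] [[0.8133, -0.5815, 0.0199], [-0.3882, -0.5677, -0.726], [0.4334, 0.5827, -0.6874]] [-407.6, 220.5, 643.8] [ 138. -487.  611.]
top [[571.9307171027815, 0.0, 327.78560706364647], [0.0, 571.9307171027815, 244.46998772509087], [0.0, 0.0, 1.0]] [[-0.0209, -0.9998, 0.0063], [-0.9949, 0.0202, -0.0983], [0.0982, -0.0084, -0.9951]] [10.2, 501.2, 823.6] [418.   7. 869.]
```

View pics/scene0.png

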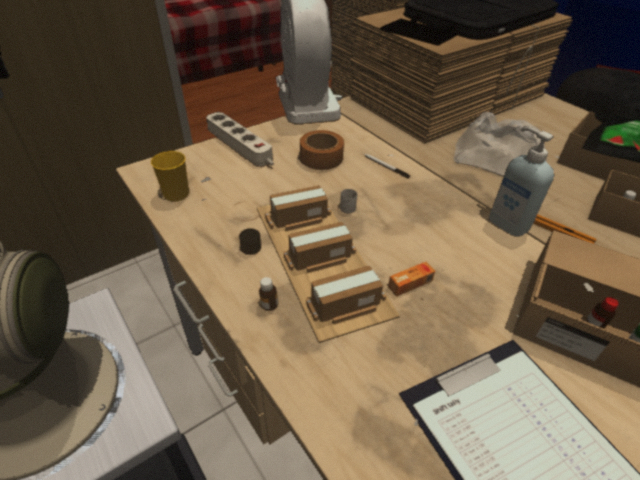

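View pics/top0.png

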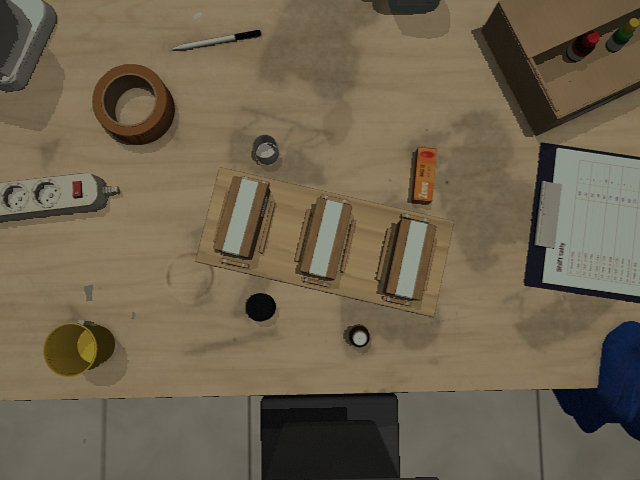

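The top view shows the tray with corners near (218,167), (453,222), (435,317) and (196,261). The white-taped case tops are at about (244,217), (326,237) and (410,258). The bystanders are the jar (261,307), bottle (359,336), cup (264,150) and carton (424,175). Next I'll measure the cases from the tape masks.

```bash
cat > h.py <<'E'
import numpy as np, cv2
def ray(c,uv,z):
    C=-c["R"].T@c["t"]; d=c["R"].T@np.linalg.inv(c["K"])@np.array([uv[0],uv[1],1.])
    return C+d*(z-C[2])/d[2]
E
python3 - <<'E'
from h import *
c=np.load("top0.npz"); im=c["img"]; hsv=cv2.cvtColor(im,cv2.COLOR_BGR2HSV)
m=((hsv[...,1]<40)&(hsv[...,2]>110)).astype(np.uint8); m[:165]=0;m[320:]=0;m[:,:200]=0;m[:,460:]=0
n,l,s,ce=cv2.connectedComponentsWithStats(m)
for i in range(1,n):
    if s[i,4]<300: continue
    cn=cv2.findContours((l==i).astype(np.uint8),0,2)[0][0]
    q=cv2.boxPoints(cv2.minAreaRect(cn)); P=np.array([ray(c,p,56) for p in q])
    e=[P[1]-P[0],P[2]-P[1]]; L=max(e,key=np.linalg.norm); 
    print(s[i,4],ce[i],P.mean(0).round(1),"sides",[round(np.linalg.norm(x),1) for x in e],"yaw",round(np.degrees(np.arctan(L[1]/L[0])),1))
P=[ray(c,p,6)[:2] for p in [(218,167),(453,222),(435,317),(196,261)]]
print(np.round(P,0).tolist(),np.mean(P,0), np.degrees(np.arctan2(*(P[0]-P[1])[::-1]))-90)
for n,p,z in [("jar",(261,307),36),("bottle",(359,336),62),("cup",(264,150),41),("pack",(424,175),28)]: print(n,ray(c,p,z).round(0))
E
```

```text
1246 [239.86276083 215.72873194] [543.4 125.   56. ] sides [np.float64(110.6), np.float64(24.5)] yaw -15.7
1241 [325.60676873 237.53505238] [508.7   3.   56. ] sides [np.float64(107.9), np.float64(24.0)] yaw -14.6
1257 [410.95863166 258.5592681 ] [ 476. -118.   56.] sides [np.float64(107.8), np.float64(24.1)] yaw -13.8
[[626.0, 166.0], [534.0, -192.0], [391.0, -159.0], [482.0, 199.0]] [508.14631356   3.56561358] -14.48192342293757
jar [411.  98.  36.]
bottle [368. -41.  62.]
cup [642.  91.  41.]
pack [ 603. -146.   28.]
```

The cases are at about (540,124), (508.5,3) and (477,-118) with yaw -14.5°, and the tool's y axis already matches that. The moves only offer a turn about z, so I'll check first what the arm does at the edge of its reach, in free air.

```bash
python3 -m handwheel '[[[-1,0,1,0,0],[-1,0,1,0,0],[-1,0,1,0,0],[-1,0,1,0,0],[-1,0,1,0,0],[-1,0,1,0,0],[-1,0,1,0,0]]]' 60; python3 -c "
from rig import ctrl; s=ctrl.sense(); print(s['joints'].round(3),s['eef_pos'].round(1),s['ee_rot'].round(3))"
```

```text
time_s: 0.8
eef_pos: [129.4, 786.3, 196.8]
ee_rot: [0.0, 0.127, 0.992, 0.009]
force: [13.0, 47.1, 33.8]
grip_width: 1.003
grip_force: 0.0
[ 1.26   1.098  0.186  0.003  1.839 -0.054] [129.4 786.3 196.8] [0.    0.127 0.992 0.009]
```

Orientation is held out there, so reach gives no tilt. The case will have to pivot between the pads instead. A grip near one end lets gravity tip it, with the grip force controlling when. I'll move above the far end of the left case.

```bash
python3 -m handwheel '[[[-1,0.53,-0.79,0,0],[-1,0.53,-0.79,0,0],[-1,0.53,-0.79,0,0],[-1,0.53,-0.79,0,0],[-1,0.53,-0.79,0,0],[-1,0.53,-0.79,0,0],[-1,0.53,-0.79,0,0],[-1,0.53,-0.79,0,0],[-1,0.53,-0.79,0,0]]]' 60; python3 -m handwheel '[[[-1,0.53,-0.79,0,0],[-1,0.53,-0.79,0,0],[-1,0.53,-0.79,0,0],[-1,0.53,-0.79,0,0],[-1,0.53,-0.79,0,0],[-1,0.53,-0.79,0,0],[-1,0.53,-0.79,0,0],[-1,0.53,-0.79,0,0]]]'
```

```text
time_s: 1.7
eef_pos: [356.4, 453.5, 199.2]
ee_rot: [0.0, 0.127, 0.992, 0.011]
force: [1.2, -0.2, 0.6]
grip_width: 0.997
grip_force: 0.0
time_s: 2.5
eef_pos: [568.4, 137.5, 199.2]
ee_rot: [0.0, 0.127, 0.992, 0.011]
force: [0.2, 1.1, 0.4]
grip_width: 0.999
grip_force: 0.0
```

```bash
python3 -m handwheel '[[[-1,0.1,-0.24,-0.8,0],[-1,0.1,-0.24,-0.8,0],[-1,0,0,-0.8,0],[-1,0,0,-0.8,0],[-1,0,0,-0.16,0],[0.1,0,0,0,0],[1,0,0,0,0],[1,0,0,0,0],[1,0,0,0,0],[1,0,0,0,0]]]' 60; python3 -m handwheel '[[[1,0,0,0,0],[1,0,0,0.5,0],[1,0,0,1,0],[1,0,0,1,0],[1,0,0,1,0],[1,0,0,0,0],[1,0,0,0,0]]]'
cat > look.py <<'E'
import sys; from rig import ctrl, optics; import cv2
s=ctrl.sense(); print({k:(v.round(3) if hasattr(v,'round') else v) for k,v in s.items() if k in('time_s','eef_pos','ee_rot','force','wrist_torque','grip_width','grip_force')})
for a in sys.argv[2:]: cv2.imwrite(f"pics/{a}{sys.argv[1]}.png",optics.capture(a)["img"])
E
python3 look.py 1 scene; python3 -c "
import cv2; im=cv2.imread('pics/scene1.png')[110:350,180:450]; cv2.imwrite('pics/scene1c.png',cv2.resize(im,None,fx=2,fy=2))"
```

```text
time_s: 3.5
eef_pos: [578.3, 115.1, 32.6]
ee_rot: [0.001, 0.127, 0.992, 0.011]
force: [-1.1, -3.8, 4.5]
grip_width: 0.144
grip_force: 2.2
time_s: 4.2
eef_pos: [577.9, 115.5, 207.1]
ee_rot: [0.001, 0.127, 0.992, 0.011]
force: [-0.7, -0.6, -0.5]
grip_width: -0.001
grip_force: 0.0
{'time_s': 4.2, 'eef_pos': array([577.947, 115.478, 207.085]), 'ee_rot': array([0.001, 0.127, 0.992, 0.011]), 'force': array([-0.697, -0.599, -0.526]), 'wrist_torque': array([-0.047,  0.007,  0.009]), 'grip_force': 0.0, 'grip_width': -0.0011036612665965696}
```

View pics/scene1c.png

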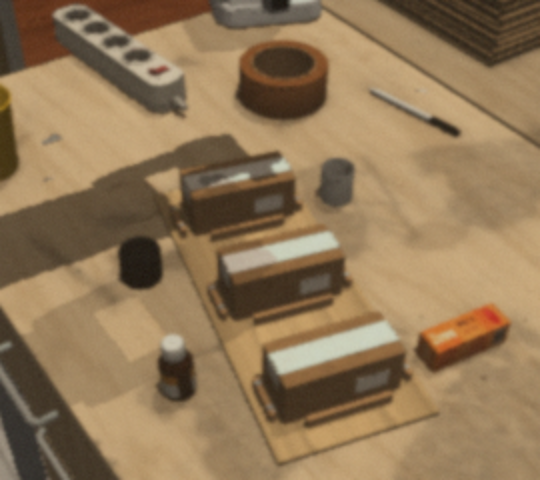

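The case is still in its pocket and the fingers closed on nothing. I need to see where the gripper really is.

```bash
python3 look.py 2 scene top wrist; python3 -c "
import cv2,numpy as np
a=[cv2.imread(f'pics/{n}2.png') for n in('scene','top','wrist')]
a=[cv2.resize(x,(400,300)) for x in a]; cv2.imwrite('pics/m2.png',np.vstack([np.hstack(a[:2]),np.hstack([a[2],a[2]*0])]))
from rig import optics
for n in('scene','top','wrist'):
  c=optics.capture(n); p=c['K']@(c['R']@np.array([577.9,115.5,207])+c['t']); print(n,p[:2]/p[2])"
```

```text
{'time_s': 4.25, 'eef_pos': array([577.367, 115.425, 205.591]), 'ee_rot': array([-0.   ,  0.127,  0.992,  0.011]), 'force': array([ 0.138,  0.714, -0.332]), 'wrist_torque': array([ 0.011, -0.017,  0.025]), 'grip_force': 0.0, 'grip_width': 0.0020778125913895316}
scene [316.71042142 126.85520715]
top [229.20671566 166.5195766 ]
wrist [315.92472071 298.80190187]
```

View pics/m2.png

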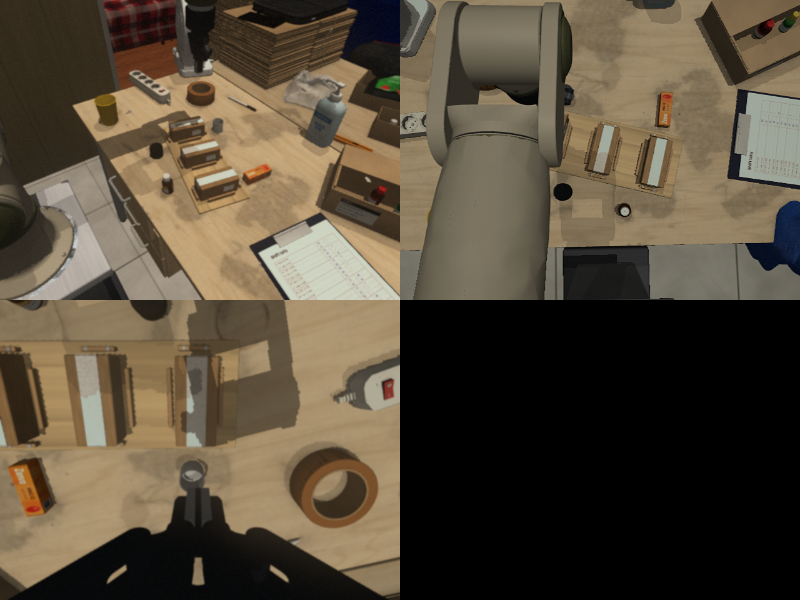

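The fingers are where the pose says, and case_left is still standing. I'll measure its pose again in the wrist view before trying another grip.

```bash
python3 - <<'E'
from h import *; from rig import optics
c=optics.capture("wrist"); im=c["img"]
cv2.imwrite("pics/w3.png",cv2.resize(im[60:420,120:440],None,fx=1.6,fy=1.6))
hsv=cv2.cvtColor(im,cv2.COLOR_BGR2HSV)
print("cam",-c["R"].T@c["t"])
m=((hsv[...,1]<45)&(hsv[...,2]>70)).astype(np.uint8); m[:70]=0;m[250:]=0;m[:,370:]=0
n,l,s,ce=cv2.connectedComponentsWithStats(m)
for i in range(1,n):
    if s[i,4]<400: continue
    cn=cv2.findContours((l==i).astype(np.uint8),0,2)[0][0]
    q=cv2.boxPoints(cv2.minAreaRect(cn)); P=np.array([ray(c,p,56) for p in q])
    e=[P[1]-P[0],P[2]-P[1]]; L=max(e,key=np.linalg.norm)
    print(s[i],P.mean(0).round(1),"sides",[round(float(np.linalg.norm(x)),1) for x in e],"yaw",round(float(np.degrees(np.arctan(L[1]/L[0]))),1))
E
```

```text
cam [498.65643171 132.76972349 372.05254275]
[ 121   88   49  145 4579] [508.2   4.   56. ] sides [23.2, 110.2] yaw -14.3
[ 298   91   32  143 3717] [541.7 126.   56. ] sides [107.8, 22.2] yaw -16.4
```

View pics/w3.png

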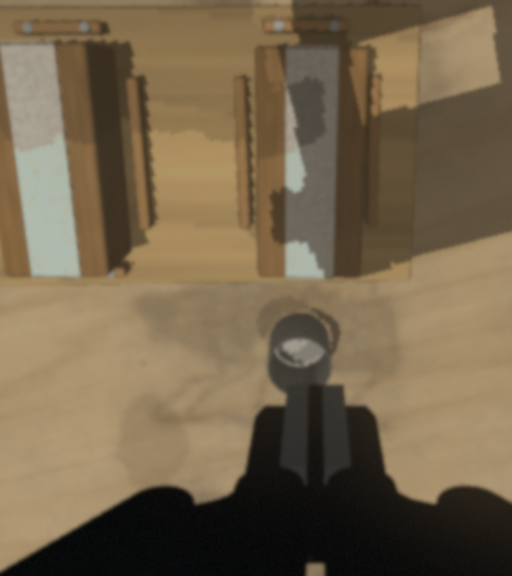

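Case_left is at (541,126), so the fingers were over it and I can't yet say why the grip failed. I'll try again lower and less far out (25 mm from its middle), watching the opening at each stage.

```bash
python3 -m handwheel '[[[-1,-0.12,0.04,-0.4,0],[-1,-0.12,0.04,-0.8,0],[-1,0,0,-0.8,0],[-1,0,0,-0.8,0],[-1,0,0,-0.8,0],[-1,0,0,0,0]]]' 60;  python3 -m handwheel '[[[0,0,0,0,0],[0,0,0,0,0],[0,0,0,0,0]]]';python3 -m handwheel '[[[1,0,0,0,0]]]';python3 -m handwheel '[[[1,0,0,0,0],[1,0,0,0,0]]]'; python3 look.py 4 wrist
```

```text
time_s: 5.2
eef_pos: [562.5, 119.3, 21.7]
ee_rot: [-0.004, 0.127, 0.992, 0.01]
force: [-0.4, -0.4, 0.7]
grip_width: 0.993
grip_force: 0.0
time_s: 5.5
eef_pos: [567.3, 118.5, 29.3]
ee_rot: [0.003, 0.127, 0.992, 0.01]
force: [-5.9, -18.5, 29.6]
grip_width: 0.51
grip_force: 18.1
time_s: 5.6
eef_pos: [568.1, 115.6, 31.7]
ee_rot: [0.004, 0.126, 0.992, 0.008]
force: [-15.5, -33.5, 48.9]
grip_width: 0.352
grip_force: 33.8
time_s: 5.8
eef_pos: [568.6, 110.8, 35.1]
ee_rot: [0.005, 0.126, 0.992, 0.004]
force: [-25.6, -48.7, 59.9]
grip_width: 0.127
grip_force: 61.2
{'time_s': 5.8, 'eef_pos': array([568.637, 110.756,  35.105]), 'ee_rot': array([0.005, 0.126, 0.992, 0.004]), 'force': array([-25.596, -48.665,  59.862]), 'wrist_torque': array([-8.428,  4.321, -0.014]), 'grip_force': 61.20547106489539, 'grip_width': 0.12696083016082263}
```

View pics/wrist4.png

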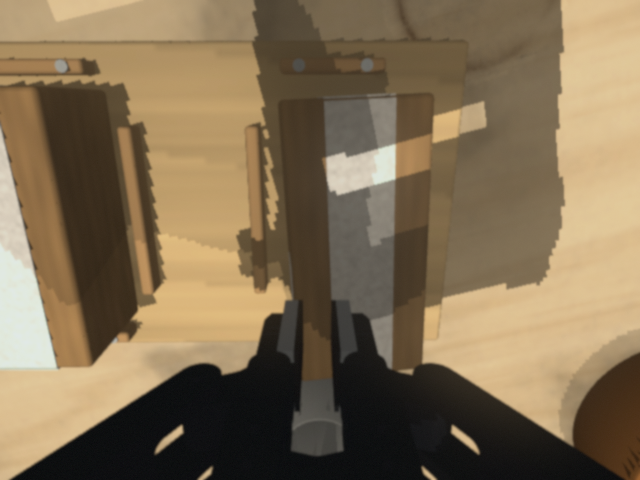

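The wrist view shows the fingers left of the case's centre line. One finger is at its left edge (px 300) and the other sits over the tape (px 345), with 60 N upward on the tool. The far end of the case is at row ~370. I'll save the calibration for this view, check the heights, then back off.

```bash
python3 - <<'E'
from h import *; from rig import optics, ctrl
c=optics.capture("wrist"); print("cam",(-c["R"].T@c["t"]).round(1), "axis",c["R"][2].round(3),"K",c["K"][0,0].round(1))
q=[(281,99),(433,94),(423,368),(300,378)]
for z in (36,46,56,66):
    P=np.array([ray(c,p,z) for p in q]); print(z,P[:,:2].round(0).tolist(),[round(float(np.linalg.norm(P[i]-P[(i+1)%4])),1) for i in range(4)])
print("tips at TCP height",ray(c,(290,300),35).round(0),ray(c,(343,300),35).round(0)); print("at 56",ray(c,(290,300),56).round(0),ray(c,(343,300),56).round(0))
E
python3 -m handwheel '[[[-1,0,0,0,0],[-1,0,0,0.2,0],[-1,0,0,0.8,0],[-1,0,0,1,0],[-1,0,0,1,0],[-1,0,0,0,0]]]' 40
python3 - <<'E'
from h import *; from rig import optics
for nm in("top","scene","wrist"):
    c=optics.capture(nm); np.savez(nm+"5.npz",**c); cv2.imwrite(f"pics/{nm}5.png",c["img"])
a=cv2.imread("pics/wrist5.png"); b=cv2.resize(cv2.imread("pics/scene5.png")[40:340,160:460],(480,480))
cv2.imwrite("pics/m5.png",cv2.resize(np.hstack([cv2.resize(a,(640,480)),b]),(800,343)))
E
```

```text
cam [488.3 130.5 200.6] axis [ 0.313 -0.071 -0.947] K 410.6
36 [[485.0, 119.0], [497.0, 175.0], [618.0, 151.0], [608.0, 93.0]] [57.6, 122.7, 58.7, 126.1]
46 [[485.0, 120.0], [497.0, 173.0], [610.0, 150.0], [601.0, 95.0]] [54.1, 115.3, 55.1, 118.5]
56 [[485.0, 121.0], [496.0, 170.0], [602.0, 148.0], [594.0, 98.0]] [50.6, 107.8, 51.5, 110.8]
66 [[485.0, 121.0], [496.0, 167.0], [594.0, 147.0], [586.0, 100.0]] [47.1, 100.4, 48.0, 103.1]
tips at TCP height [568.  99.  35.] [574. 122.  35.]
at 56 [557. 103.  56.] [563. 123.  56.]
time_s: 6.5
eef_pos: [568.8, 119.8, 184.9]
ee_rot: [0.008, 0.127, 0.992, 0.012]
force: [-0.4, 0.4, -0.4]
grip_width: 1.001
grip_force: 0.0
```

View pics/m5.png

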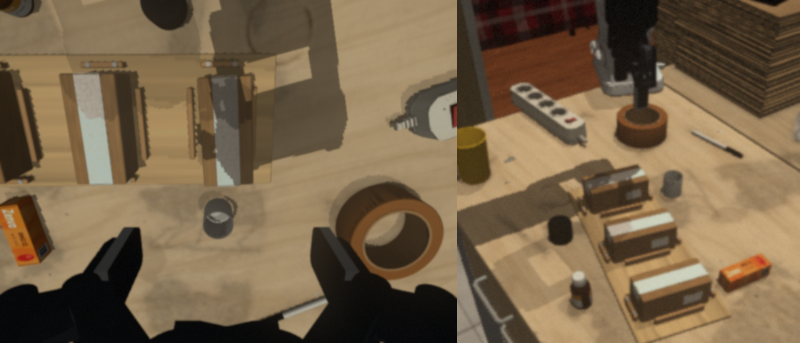

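All heights are consistent (the case top fits z=56), so only one finger met the case sideways. I'll measure the case again, then close slowly and gently at its middle in small stages.

```bash
python3 - <<'E'
from h import *
c=np.load("wrist5.npz"); im=c["img"]; hsv=cv2.cvtColor(im,cv2.COLOR_BGR2HSV)
m=((hsv[...,1]<50)&(hsv[...,2]>60)).astype(np.uint8); m[:90]=0;m[268:]=0;m[:,345:]=0
n,l,s,ce=cv2.connectedComponentsWithStats(m)
for i in range(1,n):
    if s[i,4]<900: continue
    cn=cv2.findContours((l==i).astype(np.uint8),0,2)[0][0]
    q=cv2.boxPoints(cv2.minAreaRect(cn)); P=np.array([ray(c,p,56) for p in q])
    e=[P[1]-P[0],P[2]-P[1]]; L=max(e,key=np.linalg.norm)
    print(s[i],P.mean(0).round(1),[round(float(np.linalg.norm(x)),1) for x in e],"yaw",round(float(np.degrees(np.arctan(L[1]/L[0]))),1))
E
for i in 1; do python3 -m handwheel '[[[-1,-0.3,0.06,-0.6,0],[-1,-0.3,0.06,-0.8,0],[-1,0,0.06,-0.8,0],[-1,0,0,-0.8,0],[-1,0,0,-0.2,0],[-1,0,0,0,0]]]' 20; python3 -m handwheel '[[[-0.5,0,0,0,0],[-0.5,0,0,0,0]]]'; python3 -m handwheel '[[[-0.3,0,0,0,0],[-0.3,0,0,0,0]]]'; python3 -m handwheel '[[[-0.2,0,0,0,0],[-0.2,0,0,0,0]]]'; python3 -m handwheel '[[[-0.1,0,0,0,0],[-0.1,0,0,0,0]]]'; done; python3 look.py 6 wrist scene
```

```text
[ 103  104   55  155 5383] [508.1   3.8  56. ] [23.6, 111.2] yaw -14.1
[ 297  108   39  153 4858] [543.5 129.3  56. ] [22.4, 108.6] yaw -11.5
time_s: 7.25
eef_pos: [534.8, 128.3, 15.2]
ee_rot: [-0.001, 0.127, 0.992, 0.011]
force: [-0.4, -0.4, 1.0]
grip_width: 1.003
grip_force: 0.0
time_s: 7.45
eef_pos: [536.9, 128.3, 18.3]
ee_rot: [0.002, 0.127, 0.992, 0.011]
force: [-0.4, 0.7, -0.2]
grip_width: 0.755
grip_force: 0.0
time_s: 7.65
eef_pos: [536.8, 128.8, 17.8]
ee_rot: [0.002, 0.127, 0.992, 0.012]
force: [1.5, 4.9, 2.8]
grip_width: 0.653
grip_force: 2.1
time_s: 7.85
eef_pos: [536.8, 128.9, 18.0]
ee_rot: [0.002, 0.127, 0.992, 0.012]
force: [0.1, 5.4, 8.5]
grip_width: 0.611
grip_force: 19.7
time_s: 8.05
eef_pos: [536.8, 128.9, 18.0]
ee_rot: [0.002, 0.127, 0.992, 0.012]
force: [0.4, 4.4, 8.4]
grip_width: 0.609
grip_force: 19.7
{'time_s': 8.05, 'eef_pos': array([536.808, 128.949,  17.97 ]), 'ee_rot': array([0.002, 0.127, 0.992, 0.012]), 'force': array([0.372, 4.441, 8.44 ]), 'wrist_torque': array([ 0.768, -0.02 ,  0.141]), 'grip_force': 19.70879955010787, 'grip_width': 0.6088514276345931}
```

View pics/wrist6.png

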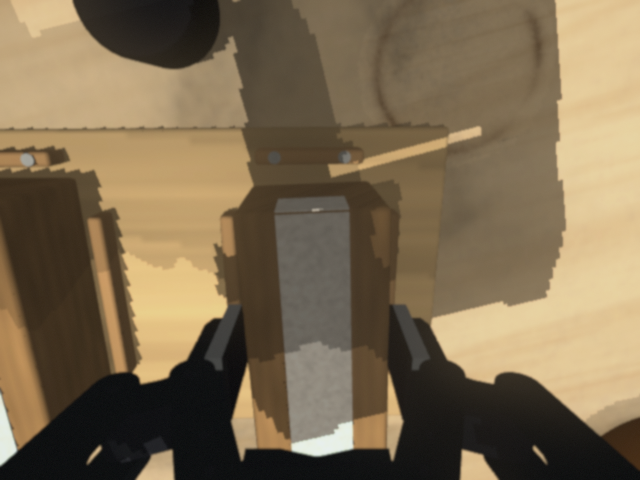

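Closing slowly at 20 N gives a proper grip: opening 0.61, which is 52 mm, with the case centred between the fingers (columns 245–390). Now I'll regrip the same way near the far end and high up, then lift, to see whether the case pivots at 20 N.

```bash
python3 -m handwheel '[[[-0.7,0,0,0.28,0],[-0.7,0,0,0,0],[-0.7,0.4,-0.09,0,0],[-0.7,0.4,-0.09,0,0],[-0.5,0,0,0,0],[-0.35,0,0,0,0],[-0.28,0,0,0,0],[-0.2,0,0,0,0],[-0.1,0,0,0,0],[-0.1,0,0,0,0]]]' 20; python3 look.py 7 wrist; python3 -m handwheel '[[[-0.1,0,0,0.1,0],[-0.1,0,0,0.1,0]]]'; python3 look.py 7
```

```text
time_s: 9.15
eef_pos: [575.6, 119.4, 30.5]
ee_rot: [0.0, 0.127, 0.992, 0.011]
force: [0.1, -0.1, 0.4]
grip_width: 0.55
grip_force: 0.0
{'time_s': 9.15, 'eef_pos': array([575.614, 119.447,  30.533]), 'ee_rot': array([0.   , 0.127, 0.992, 0.011]), 'force': array([ 0.057, -0.067,  0.368]), 'wrist_torque': array([-0.004,  0.013,  0.013]), 'grip_force': 0.0, 'grip_width': 0.549834065803785}
time_s: 9.4
eef_pos: [575.8, 119.4, 40.9]
ee_rot: [0.0, 0.127, 0.992, 0.011]
force: [-0.2, -0.4, -0.2]
grip_width: 0.549
grip_force: 0.0
{'time_s': 9.4, 'eef_pos': array([575.801, 119.366,  40.899]), 'ee_rot': array([0.   , 0.127, 0.992, 0.011]), 'force': array([-0.167, -0.37 , -0.231]), 'wrist_torque': array([ 0.01 , -0.014, -0.042]), 'grip_force': 0.0, 'grip_width': 0.549286652019316}
```

There was no contact at 0.55 opening even though the fingers are lowered beside the case. I'll look at this grip position and the side view together.

```bash
python3 - <<'E'
from h import *; from rig import optics
c=optics.capture("scene"); w=optics.capture("wrist")
b=c["img"][150:300,220:360]; a=cv2.imread("pics/wrist7.png"); s6=cv2.imread("pics/scene6.png")[150:300,220:360]
cv2.imwrite("pics/m7.png",np.hstack([cv2.resize(a[60:,100:540],(420,400)),np.vstack([cv2.resize(s6,(374,300)),cv2.resize(b,(374,300))])[:400*2][:600][::1][:600] if 0 else cv2.resize(np.vstack([s6,b]),(187*2,400))]))
# predicted pixels of the TCP and tool axis 60mm up, and case far end
for n,cc in(("scene",c),("wrist",w)):
    for X in [(575.8,119.4,41),(575.8,119.4,101),(540+53,125-14,56),(540-53,125+14,56)]:
        p=cc["K"]@(cc["R"]@np.array(X)+cc["t"]); print(n,X,(p[:2]/p[2]).round(0))
E
```

```text
scene (575.8, 119.4, 41) [313. 198.]
scene (575.8, 119.4, 101) [314. 174.]
scene (593, 111, 56) [322. 192.]
scene (487, 139, 56) [272. 203.]
wrist (575.8, 119.4, 41) [315. 294.]
wrist (575.8, 119.4, 101) [319. 380.]
wrist (593, 111, 56) [307. 350.]
wrist (487, 139, 56) [306.  74.]
```

View pics/m7.png

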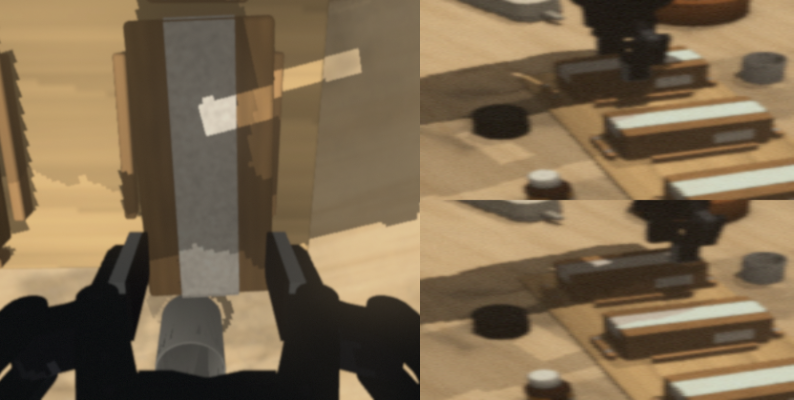

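The reported tip height and the missing contact don't agree. In practice a grip holds at TCP z≈18 and slips at 22 or above, so I'll grip lower at the far end, still gently, and lift a little.

```bash
python3 -m handwheel '[[[-0.8,0,0.02,0,0],[-0.8,0,0,-0.2,0],[-0.8,0,0,-0.3,0],[-0.6,0,0,0,0],[-0.45,0,0,0,0],[-0.35,0,0,0,0],[-0.28,0,0,0,0],[-0.2,0,0,0,0],[-0.1,0,0,0,0],[-0.1,0,0,0,0]]]' 20; python3 -m handwheel '[[[-0.1,0,0,0.2,0],[-0.1,0,0,0.2,0],[-0.1,0,0,0,0],[-0.1,0,0,0,0]]]'; python3 look.py 8 wrist scene
```

```text
time_s: 10.5
eef_pos: [576.1, 120.1, 16.2]
ee_rot: [0.001, 0.127, 0.992, 0.011]
force: [-1.5, -0.3, 5.9]
grip_width: 0.603
grip_force: 21.2
time_s: 10.9
eef_pos: [575.8, 120.4, 35.6]
ee_rot: [0.001, 0.127, 0.992, 0.011]
force: [-0.3, -0.0, -4.3]
grip_width: 0.599
grip_force: 22.1
{'time_s': 10.9, 'eef_pos': array([575.769, 120.407,  35.555]), 'ee_rot': array([0.001, 0.127, 0.992, 0.011]), 'force': array([-0.337, -0.046, -4.336]), 'wrist_torque': array([-0.064, -0.116,  0.054]), 'grip_force': 22.05437868833542, 'grip_width': 0.5987571328357967}
```

Lifted: -4.3 N, which is the case's weight. I'll write a tilt estimator that runs PnP on the tape rectangle in the wrist view.

```bash
cat > tilt.py <<'E'
import sys; from h import *; from rig import optics, ctrl
def tape(c,im,cols=(215,425)):
    hsv=cv2.cvtColor(im,cv2.COLOR_BGR2HSV)
    m=((hsv[...,1]<60)&(hsv[...,2]>55)).astype(np.uint8); m[:,:cols[0]]=0; m[:,cols[1]:]=0
    m=cv2.morphologyEx(m,cv2.MORPH_OPEN,np.ones((5,5))); m=cv2.morphologyEx(m,cv2.MORPH_CLOSE,np.ones((9,9)))
    n,l,s,ce=cv2.connectedComponentsWithStats(m); i=1+np.argmax(s[1:,4])
    cn=max(cv2.findContours((l==i).astype(np.uint8),0,2)[0],key=cv2.contourArea)
    h=cv2.convexHull(cn); q=cv2.approxPolyN(h,4,ensure_convex=True)[0].astype(float)
    q=q[np.argsort(q[:,1])]; q=np.array([*q[:2][np.argsort(q[:2,0])],*q[2:][np.argsort(q[2:,0])]])  # nearL nearR farL farR
    O=np.array([[-55,-12,0],[-55,12,0],[55,-12,0],[55,12,0.]])
    ok,r,t=cv2.solvePnP(O,q,c["K"],None,flags=cv2.SOLVEPNP_ITERATIVE)
    Rw=c["R"].T@cv2.Rodrigues(r)[0]; ctr=c["R"].T@(t.ravel()-c["t"]); x=Rw[:,0]
    e=np.linalg.norm(cv2.projectPoints(O,r,t,c["K"],None)[0][:,0]-q,axis=1).max()
    print("corners",q.round(0).tolist(),"err",round(e,1),"top centre",ctr.round(0),"pitch far-up deg",round(float(np.degrees(np.arcsin(x[2]))),1),"yaw",round(float(np.degrees(np.arctan2(x[1],x[0]))),1))
if __name__=="__main__":
    c=optics.capture("wrist"); cv2.imwrite(f"pics/wrist{sys.argv[1]}.png",c["img"]); s=ctrl.sense()
    print(s["time_s"],s["eef_pos"].round(1),"F",s["force"].round(2),"T",s["wrist_torque"].round(3),s["grip_width"],s["grip_force"]); tape(c,c["img"])
E
python3 tilt.py 9
```

```text
11.05 [575.5 120.4  35. ] F [-0.35 -0.93 -4.11] T [-0.042 -0.163 -0.046] 0.6029807311976013 22.052029073238373
corners [[275.0, 78.0], [355.0, 77.0], [262.0, 447.0], [349.0, 460.0]] err 3.1 top centre [538. 128.  89.] pitch far-up deg 22.4 yaw -16.7
```

The far corners merged with the cup behind the case. Instead I'll take the tape width row by row, which gives depth along the case and needs no end corners.

```bash
cat > tilt.py <<'E'
import sys; from h import *; from rig import optics, ctrl
def tape(c,im):
    hsv=cv2.cvtColor(im,cv2.COLOR_BGR2HSV); m=((hsv[...,1]<60)&(hsv[...,2]>50))
    m=cv2.morphologyEx(m.astype(np.uint8),cv2.MORPH_CLOSE,np.ones((1,9)))
    P=[];W=[]
    for r in range(30,380,4):
        row=m[r,215:425]; n,l,s,_=cv2.connectedComponentsWithStats(row[None])
        if n<2: continue
        i=1+np.argmax(s[1:,4]); a,w=s[i,0]+215,s[i,2]
        if not 55<w<130 or abs(a+w/2-318)>35: continue
        z=c["K"][0,0]*24/w/np.cos(0.0); d=np.linalg.inv(c["K"])@np.array([a+w/2,r,1.])
        P.append(c["R"].T@(d*z-c["t"])); W.append((r,int(w)))
    P=np.array(P); s=(P-P.mean(0))@np.array([.968,-.25,0]); k=np.polyfit(s,P[:,2],1); res=np.abs(P[:,2]-np.polyval(k,s)); g=res<3*np.median(res)+.5; k=np.polyfit(s[g],P[g,2],1)
    print("rows/widths",W[::8],W[-1],"span",np.ptp(s[g]).round(0),"mid",P[g].mean(0).round(0),"far-up pitch deg",round(float(np.degrees(np.arctan(k[0]))),1))
def go(tag):
    c=optics.capture("wrist"); cv2.imwrite(f"pics/wrist{tag}.png",c["img"]); s=ctrl.sense()
    T=s["wrist_torque"]
    print(round(s["time_s"],2),s["eef_pos"].round(1),"F",s["force"].round(2),"T about case y",round(float(T[0]*.25+T[1]*.968),3),"w",round(s["grip_width"],3),"g",round(s["grip_force"],1)); tape(c,c["img"])
if __name__=="__main__": go(sys.argv[1])
E
python3 tilt.py 10; python3 - <<'E'
import sys; sys.argv=["x"]
from tilt import *; from rig import optics
c=optics.capture("scene"); im=c["img"]; hsv=cv2.cvtColor(im,cv2.COLOR_BGR2HSV)
m=((hsv[...,1]<45)&(hsv[...,2]>60)).astype(np.uint8)[170:300,240:400]
n,l,s,ce=cv2.connectedComponentsWithStats(m)
for i in range(1,n):
    if s[i,4]>60:
        cn=cv2.findContours((l==i).astype(np.uint8),0,2)[0][0]; print(s[i],cv2.boxPoints(cv2.minAreaRect(cn)).round(0).tolist())
E
```

```text
11.1 [575.5 120.3  35. ] F [-0.87 -0.28 -4.87] T about case y -0.103 w 0.604 g 22.1
rows/widths [(74, 79), (106, 79), (138, 78), (170, 77), (202, 75), (234, 73), (266, 71), (298, 70), (330, 69), (362, 67)] (378, 66) span 102.0 mid [536. 130.  73.] far-up pitch deg 3.3
[ 53  56  56  20 426] [[51.0, 68.0], [106.0, 55.0], [108.0, 63.0], [53.0, 77.0]]
[ 75 101  64  26 676] [[74.0, 117.0], [135.0, 99.0], [138.0, 110.0], [77.0, 127.0]]
[ 21 108  10   9  66] [[20.0, 115.0], [22.0, 107.0], [31.0, 108.0], [30.0, 116.0]]
```

The estimator works: the case hangs level at 20 N, gripped about 33 mm off centre. A sharp upward start should tip the near end down, so I'll try that on the way up.

```bash
python3 -m handwheel '[[[-0.1,0,0,1,0],[-0.1,0,0,1,0],[-0.1,0,0,1,0],[-0.1,0,0,0,0],[-0.1,0,0,0,0]]]' 20; python3 tilt.py 11
```

```text
time_s: 11.65
eef_pos: [575.7, 120.3, 185.4]
ee_rot: [0.001, 0.127, 0.992, 0.011]
force: [-0.2, 0.3, -4.9]
grip_width: 0.601
grip_force: 23.4
11.7 [575.1 120.3 183.9] F [ 0.08 -0.29 -4.42] T about case y -0.081 w 0.6 g 23.4
rows/widths [(90, 68), (122, 69), (154, 68), (186, 68), (218, 68), (250, 68), (282, 68), (314, 68), (346, 67), (378, 67)] (378, 67) span 96.0 mid [540. 130. 214.] far-up pitch deg 15.5
```

It tipped about 12°, near end down, and the grip is solid. One more jerk, down then up, with a gentle finish.

```bash
python3 -m handwheel '[[[-0.1,0,0,-0.3,0],[-0.1,0,0,-0.5,0],[-0.1,0,0,0.6,0],[-0.1,0,0,0.3,0],[-0.1,0,0,0,0]]]' 20; python3 tilt.py 12;python3 tilt.py 12
```

```text
time_s: 12.2
eef_pos: [576.0, 120.3, 190.2]
ee_rot: [0.0, 0.127, 0.992, 0.011]
force: [0.5, 1.1, -4.6]
grip_width: 0.599
grip_force: 23.8
12.25 [575.4 120.3 188.9] F [-0.74 -0.65 -4.06] T about case y -0.072 w 0.604 g 23.7
rows/widths [(102, 61), (134, 64), (166, 64), (198, 64), (230, 65), (262, 66), (294, 66), (326, 67), (358, 67)] (378, 67) span 93.0 mid [543. 129. 213.] far-up pitch deg 23.0
12.3 [575.  120.3 188.3] F [ 0.07 -0.3  -3.8 ] T about case y -0.034 w 0.602 g 23.7
rows/widths [(102, 60), (134, 64), (166, 64), (198, 64), (230, 65), (262, 66), (294, 66), (326, 67), (358, 67)] (378, 67) span 93.0 mid [543. 129. 212.] far-up pitch deg 22.8
```

It's at 23°, and the moment shows no rise that would suggest a loose load. Next I'll tip it a bit further, then try an up-to-down reversal to rock it back in the air.

```bash
python3 -m handwheel '[[[-0.1,0,0,-0.3,0],[-0.1,0,0,-0.5,0],[-0.1,0,0,0.6,0],[-0.1,0,0,0.3,0],[-0.1,0,0,0,0]]]' 20; python3 tilt.py 13; python3 -m handwheel '[[[-0.1,0,0,0.3,0],[-0.1,0,0,0.6,0],[-0.1,0,0,1,0],[-0.1,0,0,-1,0],[-0.1,0,0,-0.8,0],[-0.1,0,0,-0.5,0],[-0.1,0,0,-0.2,0],[-0.1,0,0,0,0]]]' 20; python3 tilt.py 14
```

```text
time_s: 12.8
eef_pos: [576.0, 120.4, 195.5]
ee_rot: [0.001, 0.127, 0.992, 0.011]
force: [-0.1, 0.0, -4.6]
grip_width: 0.599
grip_force: 24.2
12.85 [575.5 120.3 194.2] F [-0.31  0.15 -4.85] T about case y -0.108 w 0.6 g 24.2
rows/widths [(114, 59), (146, 60), (178, 62), (210, 62), (242, 64), (274, 64), (306, 66), (338, 66), (370, 67)] (378, 68) span 88.0 mid [546. 129. 215.] far-up pitch deg 29.6
time_s: 13.65
eef_pos: [574.9, 120.3, 163.4]
ee_rot: [-0.002, 0.127, 0.992, 0.011]
force: [-0.8, -0.9, -3.7]
grip_width: 0.602
grip_force: 24.7
13.7 [575.8 120.3 165.2] F [ 0.87 -1.07 -2.92] T about case y -0.119 w 0.6 g 24.7
rows/widths [(106, 62), (138, 62), (170, 64), (202, 64), (234, 64), (266, 65), (298, 66), (330, 66), (362, 67)] (378, 68) span 91.0 mid [543. 129. 185.] far-up pitch deg 25.4
```

Each reversal only untips about 4°. The efficient way is to tip one end, set the case down (it levels in the pocket), regrip at the other end, lift it level and tip that end. Lowering now: the near end touches first and the case levels itself.

```bash
python3 -m handwheel '[[[-0.1,0,0,-0.4,0],[-0.1,0,0,-0.8,0],[-0.1,0,0,-0.5,0],[-0.1,0,0,-0.2,0],[-0.1,0,0,-0.2,0],[-0.1,0,0,-0.2,0],[-0.1,0,0,-0.2,0],[-0.1,0,0,-0.2,0],[-0.1,0,0,-0.2,0],[-0.1,0,0,-0.2,0]]]' 20; python3 tilt.py 15
```

```text
time_s: 14.7
eef_pos: [582.5, 119.9, 18.7]
ee_rot: [0.009, 0.127, 0.992, 0.012]
force: [-8.8, -4.4, 65.3]
grip_width: 0.599
grip_force: 45.5
14.75 [582.6 119.8  18. ] F [ 0.57 -2.11 36.74] T about case y -0.144 w 0.598 g 43.7
rows/widths [(98, 80), (130, 80), (162, 78), (194, 77), (226, 76), (258, 75), (290, 73), (322, 73), (354, 71)] (378, 71) span 89.0 mid [543. 130.  60.] far-up pitch deg 7.7
```

It's seated but I'm pressing about 37 N. I'll relieve that, open slowly and check the seat.

```bash
python3 -m handwheel '[[[-0.1,0,0,0.12,0],[-0.3,0,0,0,0],[-0.5,0,0,0,0],[-0.8,0,0,0.1,0],[-0.8,0,0,0.3,0],[-0.8,0,0,0,0]]]' 20; python3 tilt.py 16; python3 - <<'E'
from h import *
from rig import optics
c=optics.capture("wrist")
hsv=cv2.cvtColor(c["img"],cv2.COLOR_BGR2HSV); m=((hsv[...,1]<60)&(hsv[...,2]>50)).astype(np.uint8)
col=m[:,300:335].mean(1)>.5; r=np.flatnonzero(col[:200]); print("first tape row",r[:1], "near end world",ray(c,(318,r[0]),56).round(1))
E
```

```text
time_s: 15.35
eef_pos: [576.8, 120.4, 38.0]
ee_rot: [0.002, 0.127, 0.992, 0.011]
force: [0.6, -0.4, -1.2]
grip_width: 0.903
grip_force: 0.0
15.4 [576.3 120.4  37. ] F [ 0.39 -0.41 -0.84] T about case y -0.005 w 0.902 g 0.0
rows/widths [(106, 69), (138, 69), (170, 67), (202, 67), (234, 65), (266, 65), (298, 65), (330, 63), (362, 62)] (378, 61) span 102.0 mid [545. 129.  61.] far-up pitch deg 7.1
first tape row [102] near end world [496.9 141.7  56. ]
```

The near end is 9 mm too far along and the far end sits on its strip (pitch about 6°). I'll regrip at the near end, lift it level and shift it back by 9 mm. For later placings I'll move the tool along with the levelling corner.

```bash
python3 -m handwheel '[[[-0.8,-0.39,0.1,0,0],[-0.8,-0.39,0.1,0,0],[-0.8,-0.39,0.1,-0.2,0],[-0.8,0,0,-0.2,0],[-0.6,0,0,0,0],[-0.45,0,0,0,0],[-0.35,0,0,0,0],[-0.28,0,0,0,0],[-0.2,0,0,0,0],[-0.1,0,0,0,0]]]' 20; python3 -m handwheel '[[[-0.1,0,0,0,0],[-0.1,0,0,0.2,0],[-0.1,0,0,0.3,0],[-0.1,0,0,0.4,0],[-0.1,0,0,0.4,0],[-0.1,0,0,0.4,0],[-0.1,0,0,0.2,0],[-0.1,0,0,0,0]]]' 25; python3 tilt.py 17
```

```text
time_s: 16.45
eef_pos: [517.9, 135.3, 16.9]
ee_rot: [0.001, 0.127, 0.992, 0.011]
force: [0.8, 0.1, 2.2]
grip_width: 0.604
grip_force: 20.8
time_s: 17.25
eef_pos: [517.5, 135.4, 112.3]
ee_rot: [0.001, 0.127, 0.992, 0.011]
force: [-0.0, -0.4, -4.4]
grip_width: 0.602
grip_force: 27.3
17.3 [517.  135.4 111.2] F [-0.93  0.54 -3.57] T about case y 0.125 w 0.601 g 27.3
rows/widths [(274, 63), (310, 70), (342, 69), (374, 67)] (378, 67) span 34.0 mid [512. 137. 153.] far-up pitch deg 8.8
```

T = +0.125 N m at the near grip, so there's no shift and left looks packed. I'll add a side-view tilt measure from the scene camera, using the tape line on the vertical plane through the tool, then jerk the far end down.

```bash
cat > side.py <<'E'
import sys; from h import *; from rig import optics, ctrl
a=np.array([.968,-.25,0]); n=np.array([.25,.968,0])
def go():
    c=optics.capture("scene"); s=ctrl.sense(); p0=s["eef_pos"]; T=s["wrist_torque"]; C=-c["R"].T@c["t"]
    pr=lambda X:(lambda p:p[:2]/p[2])(c["K"]@(c["R"]@X+c["t"]))
    hsv=cv2.cvtColor(c["img"],cv2.COLOR_BGR2HSV); m=((hsv[...,1]<60)&(hsv[...,2]>75)).astype(np.uint8)
    q=pr(p0+[0,0,25]).astype(int); w=np.zeros_like(m); w[q[1]-45:q[1]+45,q[0]-60:q[0]+60]=1; m*=w
    k,l,st,ce=cv2.connectedComponentsWithStats(m); out=[]
    for i in range(1,k):
        if st[i,4]<25: continue
        yx=np.argwhere(l==i)[:,::-1].astype(np.float32); v=cv2.fitLine(yx,cv2.DIST_L2,0,.01,.01).ravel(); t=(yx-v[2:])@v[:2]; P=[]
        for e in (t.min(),t.max()):
            u=v[2:]+e*v[:2]; d=c["R"].T@np.linalg.inv(c["K"])@np.array([*u,1.]); P.append(C+d*(((p0-C)@n)/(d@n)))
        A,B=sorted([((x-p0)@a,x[2]) for x in P]); out.append((int(st[i,4]),"ends along/z",round(A[0]),round(A[1]),round(B[0]),round(B[1]),"far-up deg",round(float(np.degrees(np.arctan2(B[1]-A[1],B[0]-A[0]))),1)))
    print(round(s["time_s"],2),p0.round(1),"F",s["force"].round(2),"T",round(float(T@n),3),"w",round(s["grip_width"],3),"g",round(s["grip_force"],1),*out,sep="\n ")
go()
E
python3 side.py; python3 -m handwheel '[[[-0.1,0,0,1,0],[-0.1,0,0,1,0],[-0.1,0,0,0.5,0],[-0.1,0,0,-0.3,0],[-0.1,0,0,-0.5,0],[-0.1,0,0,0.6,0],[-0.1,0,0,0.3,0],[-0.1,0,0,0,0]]]' 20; python3 side.py
```

```text
17.35
 [516.6 135.3 110.6]
 F
 [ 1.02 -0.34 -4.55]
 T
 0.155
 w
 0.598
 g
 27.3
 (58, 'ends along/z', 29, 223, 88, 215, 'far-up deg', -7.2)
 (443, 'ends along/z', -104, 238, -30, 172, 'far-up deg', -41.4)
 (212, 'ends along/z', 33, 157, 92, 163, 'far-up deg', 5.3)
 (57, 'ends along/z', 59, 112, 87, 117, 'far-up deg', 9.9)
time_s: 18.15
eef_pos: [517.8, 135.4, 242.1]
ee_rot: [0.001, 0.127, 0.992, 0.011]
force: [0.3, 0.5, -3.5]
grip_width: 0.6
grip_force: 25.6
18.2
 [517.2 135.3 240.7]
 F
 [ 0.56 -0.25 -4.77]
 T
 0.149
 w
 0.608
 g
 25.6
 (147, 'ends along/z', 40, 337, 89, 324, 'far-up deg', -14.5)
 (418, 'ends along/z', 29, 290, 116, 232, 'far-up deg', -33.6)
 (94, 'ends along/z', 49, 231, 77, 230, 'far-up deg', -2.7)
 (324, 'ends along/z', -110, 244, -34, 180, 'far-up deg', -40.4)
```

```bash
sed -i 's/range(30,380,4)/range(30,460,4)/' tilt.py; sed -i 's/,\*out,sep="\\n ")/,*[o for o in out if -10<o[2] and o[4]<125 and -60<o[3]-p0[2]<110],sep=" | ")/' side.py; python3 tilt.py 18; python3 -m handwheel '[[[-0.1,0,0,-0.5,0],[-0.1,0,0,-0.5,0],[-0.1,0,0,1,0],[-0.1,0,0,0.5,0],[-0.1,0,0,0,0]]]' 20; python3 side.py; python3 tilt.py 19
```

```text
18.25 [516.8 135.3 239.9] F [-0.07  0.56 -4.15] T about case y 0.076 w 0.599 g 25.6
rows/widths [(266, 66), (302, 72), (334, 68), (366, 66), (398, 62), (430, 59)] (450, 58) span 78.0 mid [528. 132. 278.] far-up pitch deg -7.9
time_s: 18.75
eef_pos: [518.2, 135.4, 268.3]
ee_rot: [0.003, 0.127, 0.992, 0.011]
force: [0.5, 0.4, -3.8]
grip_width: 0.598
grip_force: 23.9
18.8 | [517.4 135.4 266. ] | F | [ 0.11  0.52 -4.63] | T | 0.112 | w | 0.602 | g | 23.9 | (558, 'ends along/z', 37, 349, 90, 335, 'far-up deg', -14.6) | (540, 'ends along/z', 40, 307, 109, 218, 'far-up deg', -51.8) | (111, 'ends along/z', 37, 248, 64, 238, 'far-up deg', -20.0) | (53, 'ends along/z', 10, 230, 40, 219, 'far-up deg', -20.8)
18.85 [516.8 135.3 264.6] F [-0.15 -0.48 -4.25] T about case y 0.097 w 0.604 g 23.9
rows/widths [(262, 68), (294, 74), (326, 70), (358, 63), (390, 56)] (390, 56) span 64.0 mid [513. 136. 302.] far-up pitch deg -19.2
```

The far end is 20° down with T about 0.1, so there's still no shift. One more jerk, then I'll position for setting down.

```bash
python3 -m handwheel '[[[-0.1,0,0,-0.6,0],[-0.1,0,0,-0.8,0],[-0.1,0,0,0.7,0],[-0.1,0,0,0.2,0],[-0.1,0,0,0,0]]]' 20; python3 side.py; python3 -m handwheel '[[[-0.1,0.05,-0.02,-0.3,0],[-0.1,0.1,-0.05,-0.7,0],[-0.1,0.1,-0.06,-0.9,0],[-0.1,0.1,-0.06,-0.8,0],[-0.1,0,0,-0.5,0],[-0.1,0,0,-0.25,0],[-0.1,0,0,0,0]]]' 20; python3 side.py; python3 tilt.py 20
```

```text
time_s: 19.35
eef_pos: [518.3, 135.4, 242.4]
ee_rot: [0.002, 0.127, 0.992, 0.011]
force: [1.0, 0.9, -4.0]
grip_width: 0.6
grip_force: 23.9
19.4 | [517.8 135.4 241.4] | F | [ 0.27  0.03 -4.28] | T | 0.098 | w | 0.604 | g | 23.9 | (142, 'ends along/z', 40, 336, 89, 324, 'far-up deg', -13.9) | (634, 'ends along/z', 24, 249, 113, 242, 'far-up deg', -5.0) | (98, 'ends along/z', 30, 218, 53, 202, 'far-up deg', -33.9)
time_s: 20.1
eef_pos: [534.0, 125.9, 67.4]
ee_rot: [-0.001, 0.127, 0.992, 0.011]
force: [0.3, 0.3, -3.5]
grip_width: 0.603
grip_force: 23.8
20.15 | [534.9 125.9  69.1] | F | [-0.35 -0.17 -3.87] | T | -0.008 | w | 0.6 | g | 23.8 | (79, 'ends along/z', 23, 88, 69, 54, 'far-up deg', -36.3) | (52, 'ends along/z', 28, 31, 53, 24, 'far-up deg', -15.7)
20.2 [535.5 125.9  70. ] F [-0.02  0.58 -2.91] T about case y 0.041 w 0.602 g 23.8
rows/widths [(262, 70), (294, 74), (326, 70), (358, 60)] (446, 58) span 86.0 mid [531. 126. 106.] far-up pitch deg -15.5
```

```bash
python3 -m handwheel '[[[-0.1,0.15,-0.04,-0.2,0],[-0.1,-0.1,0.025,-0.1,0],[-0.1,-0.13,0.03,-0.11,0],[-0.1,-0.13,0.03,-0.11,0],[-0.1,-0.11,0.03,-0.13,0],[-0.1,-0.11,0.03,-0.13,0],[-0.1,-0.08,0.02,-0.15,0],[-0.1,-0.08,0.02,-0.12,0],[-0.1,0,0,0,0]]]' 20; python3 side.py; python3 -m handwheel '[[[-0.3,0,0,0,0],[-0.5,0,0,0,0],[-0.8,0,0,0.1,0],[-0.8,0,0,0.4,0],[-0.8,0,0,0.4,0],[-0.8,0,0,0.4,0]]]' 20; python3 side.py; python3 tilt.py 21
```

```text
time_s: 21.1
eef_pos: [511.9, 133.3, 22.3]
ee_rot: [0.009, 0.127, 0.992, 0.012]
force: [2.0, -0.1, 33.9]
grip_width: 0.595
grip_force: 34.5
21.15 | [511.9 133.3  22.3] | F | [ 1.19 -0.14 34.26] | T | -0.281 | w | 0.601 | g | 34.6 | (162, 'ends along/z', 32, 62, 83, 55, 'far-up deg', -8.1) | (56, 'ends along/z', 46, 11, 74, 10, 'far-up deg', -1.2)
time_s: 21.75
eef_pos: [505.4, 133.0, 82.4]
ee_rot: [0.0, 0.127, 0.992, 0.011]
force: [-0.1, 0.6, -0.3]
grip_width: 0.902
grip_force: 0.0
21.8 | [507.  133.2  85.5] | F | [ 2.33 -0.05  3.27] | T | -0.051 | w | 0.9 | g | 0.0
21.85 [506.8 133.1  83.9] F [-0.26  0.05  0.42] T about case y -0.014 w 0.898 g 0.0tilt.py:13: RuntimeWarning: Mean of empty slice.
  P=np.array(P); s=(P-P.mean(0))@np.array([.968,-.25,0]); k=np.polyfit(s,P[:,2],1); res=np.abs(P[:,2]-np.polyval(k,s)); g=res<3*np.median(res)+.5; k=np.polyfit(s[g],P[g,2],1)
  ret = ret.dtype.type(ret / rcount)
Traceback (most recent call last):
  File "tilt.py", line 19, in <module>
    if __name__=="__main__": go(sys.argv[1])
                             ~~^^^^^^^^^^^^^
  File "tilt.py", line 18, in go
    print(round(s["time_s"],2),s["eef_pos"].round(1),"F",s["force"].round(2),"T about case y",round(float(T[0]*.25+T[1]*.968),3),"w",round(s["grip_width"],3),"g",round(s["grip_force"],1)); tape(c,c["img"])
                                                                                                                                                                                             ~~~~^^^^^^^^^^^^
  File "tilt.py", line 13, in tape
    P=np.array(P); s=(P-P.mean(0))@np.array([.968,-.25,0]); k=np.polyfit(s,P[:,2],1); res=np.abs(P[:,2]-np.polyval(k,s)); g=res<3*np.median(res)+.5; k=np.polyfit(s[g],P[g,2],1)
                     ~~~~~~~~~~~~~^~~~~~~~~~~~~~~~~~~~~~~~
ValueError: matmul: Input operand 1 has a mismatch in its core dimension 0, with gufunc signature (n?,k),(k,m?)->(n?,m?) (size 3 is different from 0)
```

Setting down still pressed 34 N and read -8° before release, so I'll check the seat while moving on to the middle case.

```bash
python3 -m handwheel '[[[-0.9,0,0,0.6,0],[-0.9,0.17,-0.69,0,0],[-0.9,0.17,-0.69,0,0],[-0.9,0.17,-0.69,0,0],[-0.9,0.17,-0.69,0,0],[-0.9,0,0,0,0]]]' 20; cat > seat.py <<'E'
from h import *; from rig import optics, ctrl
a=np.array([.968,-.25,0]); n=np.array([.25,.968,0]); c=optics.capture("scene"); C=-c["R"].T@c["t"]; print(ctrl.sense()["eef_pos"].round(1))
hsv=cv2.cvtColor(c["img"],cv2.COLOR_BGR2HSV); M=((hsv[...,1]<45)&(hsv[...,2]>70)).astype(np.uint8)
for nm,k in(("left",125),("mid",0),("right",-125)):
    p0=np.array([508.3,3.5,0])+k*n; p=c["K"]@(c["R"]@(p0+[0,0,56])+c["t"]); q=(p[:2]/p[2]).astype(int); m=np.zeros_like(M); m[q[1]-20:q[1]+20,q[0]-38:q[0]+38]=M[q[1]-20:q[1]+20,q[0]-38:q[0]+38]
    kk,l,st,_=cv2.connectedComponentsWithStats(m); i=1+np.argmax(st[1:,4]); yx=np.argwhere(l==i)[:,::-1].astype(np.float32); v=cv2.fitLine(yx,cv2.DIST_HUBER,0,.01,.01).ravel(); t=(yx-v[2:])@v[:2]; P=[]
    for e in (t.min(),t.max()):
        u=v[2:]+e*v[:2]; d=c["R"].T@np.linalg.inv(c["K"])@np.array([*u,1.]); x=C+d*(((p0-C)@n)/(d@n)); P.append(((x-p0)@a,x[2]))
    A,B=sorted(P); print(nm,int(st[i,4]),"ends along/z",np.round([*A,*B],1),"deg",np.degrees(np.arctan2(B[1]-A[1],B[0]-A[0])).round(1))
E
python3 seat.py
```

```text
time_s: 22.45
eef_pos: [539.8, -8.3, 110.5]
ee_rot: [0.0, 0.129, 0.992, 0.011]
force: [0.3, 0.1, -0.0]
grip_width: 0.954
grip_force: 0.0
[539.3  -6.4 110.5]
left 309 ends along/z [-57.6  70.5  53.4  57. ] deg -7.0
mid 1 ends along/z [36.6 62.1 36.6 62.1] deg 0.0
right 503 ends along/z [-51.3  56.5  56.2  55.9] deg -0.3
```

The left case's near end is riding on the near strip (-7°, about 8 mm off), so I'll nudge it back in with closed fingertips. The next placing needs a smaller offset.

```bash
python3 -m handwheel '[[[1,-0.44,0.77,0,0],[1,-0.44,0.77,0,0],[1,-0.44,0.77,0,0],[1,-0.44,0.77,0,0],[1,0,0,-0.8,0],[1,0,0,-0.75,0],[1,0.28,-0.07,0,0],[1,0.18,-0.05,0,0],[1,0.1,-0.025,0,0],[1,0,0,0,0]]]' 20; python3 seat.py
```

```text
time_s: 23.5
eef_pos: [479.5, 142.0, 34.2]
ee_rot: [0.001, 0.127, 0.992, 0.011]
force: [-1.9, 0.0, -0.9]
grip_width: 0.005
grip_force: 0.8
[479.3 142.   34.2]
left 240 ends along/z [-19.6  61.9  60.1  56.3] deg -4.0
mid 484 ends along/z [-55.1  57.2  56.6  56.1] deg -0.6
right 670 ends along/z [-56.2  56.5  55.6  56.2] deg -0.1
```

```bash
python3 -m handwheel '[[[1,0.08,-0.02,0,0],[1,0,0,0,0],[1,-0.4,0.1,0,0],[1,0,0,0.8,0],[1,0,0,0.8,0]]]' 20; python3 seat.py
```

```text
time_s: 24.05
eef_pos: [462.4, 145.9, 114.8]
ee_rot: [-0.0, 0.127, 0.992, 0.011]
force: [2.0, -0.1, 0.6]
grip_width: -0.003
grip_force: 0.0
[466.  146.2 121.5]
left 339 ends along/z [-50.8  56.3  57.3  57.8] deg 0.8
mid 484 ends along/z [-55.1  57.2  56.5  56.2] deg -0.5
right 675 ends along/z [-56.1  56.4  56.1  56. ] deg -0.2
```

The left case is seated and level. On to the middle case: far-end grip first.

```bash
python3 -m handwheel '[[[-0.8,0.37,-0.76,0,0],[-0.8,0.37,-0.76,0,0],[-0.8,0.37,-0.76,0,0],[-0.8,0.37,-0.76,0,0],[-0.8,0,0,-0.5,0],[-0.8,0,0,-0.8,0],[-0.8,0,0,-0.4,0],[-0.8,0,0,0,0]]]' 20; python3 side.py
```

```text
time_s: 24.9
eef_pos: [535.7, -5.9, 26.6]
ee_rot: [-0.002, 0.127, 0.992, 0.011]
force: [-1.4, -0.8, 0.3]
grip_width: 0.9
grip_force: 0.0
24.95 | [536.9  -6.1  28.5] | F | [ 0.19 -0.78  1.38] | T | -0.032 | w | 0.9 | g | 0.0 | (31, 'ends along/z', 0, 3, 18, 6, 'far-up deg', 8.5)
```

```bash
python3 -m handwheel '[[[-0.8,0.07,0.03,-0.23,0],[-0.6,0,0,0,0],[-0.45,0,0,0,0],[-0.35,0,0,0,0],[-0.28,0,0,0,0],[-0.2,0,0,0,0],[-0.1,0,0,0,0],[-0.1,0,0,0,0]]]' 20; python3 -m handwheel '[[[-0.1,0,0,0.2,0],[-0.1,0,0,0.4,0],[-0.1,0,0,0.5,0],[-0.1,0,0,0.4,0],[-0.1,0,0,0.2,0],[-0.1,0,0,0,0]]]'; python3 side.py; python3 tilt.py 30; python3 -m handwheel '[[[-0.1,0,0,1,0],[-0.1,0,0,1,0],[-0.1,0,0,0.5,0],[-0.1,0,0,-0.3,0],[-0.1,0,0,-0.5,0],[-0.1,0,0,0.6,0],[-0.1,0,0,0.3,0],[-0.1,0,0,0,0]]]' 20; python3 side.py; python3 tilt.py 31
```

```text
time_s: 25.75
eef_pos: [541.0, -4.5, 18.0]
ee_rot: [0.001, 0.127, 0.992, 0.011]
force: [-1.0, 2.5, 5.4]
grip_width: 0.601
grip_force: 20.1
time_s: 26.35
eef_pos: [541.2, -4.8, 103.4]
ee_rot: [0.001, 0.127, 0.992, 0.011]
force: [-0.2, 0.2, -4.4]
grip_width: 0.605
grip_force: 22.4
26.4 | [540.6  -4.7 102.2] | F | [-0.09 -0.03 -5.69] | T | -0.111 | w | 0.602 | g | 22.4 | (77, 'ends along/z', 48, 212, 106, 172, 'far-up deg', -34.7) | (42, 'ends along/z', -7, 91, 17, 94, 'far-up deg', 7.7)
26.45 [540.2  -4.6 101.6] F [ 0.04 -0.44 -5.07] T about case y -0.139 w 0.602 g 22.4
rows/widths [(78, 79), (110, 79), (142, 78), (174, 76), (206, 75), (238, 73), (270, 71), (302, 69), (334, 67), (366, 66)] (390, 61) span 105.0 mid [503.   5. 140.] far-up pitch deg 1.2
time_s: 27.25
eef_pos: [541.3, -4.8, 233.0]
ee_rot: [0.001, 0.127, 0.992, 0.011]
force: [0.7, -0.2, -4.2]
grip_width: 0.602
grip_force: 23.4
27.3 | [540.7  -4.7 231.6] | F | [-0.21 -0.87 -4.67] | T | -0.086 | w | 0.602 | g | 23.3 | (82, 'ends along/z', 7, 218, 32, 229, 'far-up deg', 23.1) | (74, 'ends along/z', 50, 211, 104, 173, 'far-up deg', -34.9)
27.35 [540.3  -4.6 230.9] F [ 0.41  0.01 -4.45] T about case y -0.087 w 0.601 g 23.3
rows/widths [(114, 59), (146, 60), (178, 62), (210, 62), (242, 62), (274, 64), (306, 65), (338, 66), (370, 67)] (398, 65) span 95.0 mid [513.   3. 251.] far-up pitch deg 28.9
```

The middle case is 25–29° near end down with T unchanged at about -0.09, so it looks packed too. Setting it down with the adapted path.

```bash
python3 -m handwheel '[[[-0.1,-0.05,0.01,-0.3,0],[-0.1,-0.09,0.02,-0.7,0],[-0.1,-0.09,0.025,-0.9,0],[-0.1,-0.09,0.025,-0.8,0],[-0.1,0,0,-0.5,0],[-0.1,0,0,-0.25,0],[-0.1,0,0,0,0]]]' 20; python3 side.py; python3 -m handwheel '[[[-0.1,0,0,-0.15,0],[-0.1,0.1,-0.025,-0.14,0],[-0.1,0.065,-0.017,-0.13,0],[-0.1,0.065,-0.017,-0.13,0],[-0.1,0.05,-0.012,-0.15,0],[-0.1,0.05,-0.012,-0.13,0],[-0.1,0,0,0,0]]]' 20; python3 tilt.py 32
```

```text
time_s: 28.05
eef_pos: [524.0, -0.5, 58.4]
ee_rot: [-0.001, 0.127, 0.992, 0.011]
force: [-0.5, -0.7, -3.1]
grip_width: 0.598
grip_force: 23.4
28.1 | [524.7  -0.7  59.8] | F | [ 0.07 -0.69 -3.98] | T | -0.096 | w | 0.602 | g | 23.3 | (26, 'ends along/z', 32, 145, 46, 141, 'far-up deg', -14.5) | (47, 'ends along/z', 6, 35, 30, 46, 'far-up deg', 24.4)
time_s: 28.8
eef_pos: [545.5, -5.8, 23.7]
ee_rot: [0.006, 0.127, 0.992, 0.01]
force: [-3.2, 0.2, 27.9]
grip_width: 0.601
grip_force: 35.1
28.85 [545.4  -5.8  23.7] F [-2.88  0.33 28.44] T about case y 0.331 w 0.6 g 35.0
rows/widths [(94, 68), (126, 77), (158, 76), (190, 75), (222, 73), (254, 73), (286, 71), (318, 70), (350, 69), (382, 67)] (410, 65) span 106.0 mid [513.   3.  62.] far-up pitch deg 6.9
```

The far end is again on its strip, about 8 mm too far. It's still gripped, so I'll drag it back about 12 mm under the light downward push.

```bash
python3 -m handwheel '[[[-0.1,-0.12,0.03,0.02,0],[-0.1,-0.13,0.035,0,0],[-0.1,0,0,0,0]]]' 20; python3 tilt.py 33
```

```text
time_s: 29.15
eef_pos: [530.2, -1.9, 21.2]
ee_rot: [0.003, 0.127, 0.992, 0.011]
force: [5.3, -1.4, 4.8]
grip_width: 0.599
grip_force: 32.4
29.2 [530.3  -1.9  21. ] F [ 5.03 -1.34  4.56] T about case y -0.567 w 0.604 g 32.4
rows/widths [(98, 79), (130, 78), (162, 77), (194, 75), (226, 74), (258, 73), (290, 71), (322, 70), (354, 68), (386, 67)] (410, 64) span 104.0 mid [497.   7.  60.] far-up pitch deg 5.4
```

```bash
python3 -m handwheel '[[[-0.1,0.06,-0.015,-0.06,0],[-0.1,0,0,-0.06,0],[-0.1,0,0,0,0]]]' 20; python3 tilt.py 34;  python3 -m handwheel '[[[-0.3,0,0,0.06,0],[-0.5,0,0,0,0],[-0.8,0,0,0.1,0],[-0.8,0,0,0.3,0],[-0.8,0,0,0.0,0]]]' 20; python3 tilt.py 35; python3 seat.py
```

```text
time_s: 29.5
eef_pos: [533.4, -2.5, 14.3]
ee_rot: [0.002, 0.127, 0.992, 0.011]
force: [4.6, 0.8, 8.7]
grip_width: 0.602
grip_force: 33.1
29.55 [533.4  -2.5  14.3] F [5.67 0.06 8.39] T about case y -0.636 w 0.6 g 33.1
rows/widths [(98, 84), (130, 82), (162, 80), (194, 78), (226, 77), (258, 75), (290, 73), (322, 71), (354, 69), (386, 67)] (406, 65) span 107.0 mid [500.   6.  56.] far-up pitch deg 0.3
time_s: 30.05
eef_pos: [532.4, -2.4, 37.7]
ee_rot: [0.001, 0.127, 0.992, 0.011]
force: [-0.5, -0.5, 0.2]
grip_width: 0.902
grip_force: 0.0
30.1 [532.   -2.3  36.9] F [ 0.3  -0.06  0.71] T about case y -0.035 w 0.899 g 0.0
rows/widths [(102, 69), (134, 69), (166, 67), (198, 65), (230, 63), (262, 62), (294, 61), (326, 59), (358, 57)] (366, 57) span 105.0 mid [501.   6.  56.] far-up pitch deg 0.8
[531.6  -2.3  36.3]
left 334 ends along/z [-53.6  56.8  46.5  57.9] deg 0.6
mid 1 ends along/z [26.5 62.6 26.5 62.6] deg 0.0
right 591 ends along/z [-53.2  51.3  55.4  57.5] deg 3.3
```

The middle case is level in its pocket (pitch 0.8°, top at 56). Now the near-end grip, lift and jerk.

```bash
python3 -m handwheel '[[[-0.8,-0.41,0.105,0,0],[-0.8,-0.41,0.105,0,0],[-0.8,-0.41,0.105,-0.2,0],[-0.8,0,0,-0.18,0],[-0.6,0,0,0,0],[-0.45,0,0,0,0],[-0.35,0,0,0,0],[-0.28,0,0,0,0],[-0.2,0,0,0,0],[-0.1,0,0,0,0]]]' 20; python3 -m handwheel '[[[-0.1,0,0,0,0],[-0.1,0,0,0.2,0],[-0.1,0,0,0.4,0],[-0.1,0,0,0.5,0],[-0.1,0,0,0.4,0],[-0.1,0,0,0.2,0],[-0.1,0,0,0,0]]]'; python3 side.py; python3 tilt.py 36; python3 -m handwheel '[[[-0.1,0,0,1,0],[-0.1,0,0,1,0],[-0.1,0,0,0.5,0],[-0.1,0,0,-0.3,0],[-0.1,0,0,-0.5,0],[-0.1,0,0,0.6,0],[-0.1,0,0,0.3,0],[-0.1,0,0,0,0]]]' 20; python3 side.py; python3 tilt.py 37
```

```text
time_s: 31.15
eef_pos: [470.8, 13.4, 17.8]
ee_rot: [0.001, 0.127, 0.992, 0.011]
force: [0.3, 1.3, 3.4]
grip_width: 0.607
grip_force: 20.5
time_s: 31.85
eef_pos: [470.4, 13.4, 103.2]
ee_rot: [0.001, 0.127, 0.992, 0.011]
force: [-0.3, -0.1, -4.5]
grip_width: 0.6
grip_force: 23.6
31.9 | [469.9  13.5 102.2] | F | [ 0.24  0.18 -5.3 ] | T | 0.139 | w | 0.601 | g | 23.6 | (304, 'ends along/z', 35, 142, 103, 139, 'far-up deg', -2.0) | (66, 'ends along/z', 60, 90, 87, 91, 'far-up deg', 2.1)
31.95 [469.6  13.6 101.6] F [ 0.07  0.98 -5.01] T about case y 0.165 w 0.603 g 23.6
rows/widths [(274, 63), (310, 69), (342, 67), (374, 65), (406, 63), (438, 62)] (450, 62) span 66.0 mid [481.  11. 140.] far-up pitch deg 2.4
time_s: 32.75
eef_pos: [470.8, 13.3, 232.9]
ee_rot: [0.001, 0.127, 0.992, 0.011]
force: [0.2, -0.7, -4.1]
grip_width: 0.599
grip_force: 22.2
32.8 | [470.2  13.4 231.7] | F | [-0.53 -0.81 -5.18] | T | 0.111 | w | 0.603 | g | 22.2 | (321, 'ends along/z', 50, 286, 54, 323, 'far-up deg', 83.8) | (125, 'ends along/z', 24, 252, 74, 217, 'far-up deg', -35.3) | (95, 'ends along/z', 32, 199, 59, 188, 'far-up deg', -21.7)
32.85 [469.8  13.5 231. ] F [-0.08 -0.23 -4.7 ] T about case y 0.087 w 0.6 g 22.2
rows/widths [(262, 68), (294, 72), (326, 68), (358, 58)] (366, 56) span 54.0 mid [461.  16. 267.] far-up pitch deg -21.4
```

T goes from 0.15 to 0.10 after the far-down tip, so the middle case is packed too and right should be the loose one. Setting the middle case back.

```bash
python3 -m handwheel '[[[-0.1,0.1,-0.03,-0.3,0],[-0.1,0.2,-0.05,-0.7,0],[-0.1,0.2,-0.05,-0.9,0],[-0.1,0.2,-0.05,-0.8,0],[-0.1,0,0,-0.5,0],[-0.1,0,0,-0.25,0],[-0.1,0,0,0,0]]]' 20; python3 side.py; python3 -m handwheel '[[[-0.1,0,0,-0.13,0],[-0.1,-0.17,0.045,-0.15,0],[-0.1,-0.1,0.027,-0.14,0],[-0.1,-0.1,0.027,-0.13,0],[-0.1,-0.08,0.02,-0.15,0],[-0.1,-0.08,0.02,-0.14,0],[-0.1,0,0,0,0]]]' 20; python3 side.py; python3 tilt.py 38
```

```text
time_s: 33.55
eef_pos: [504.0, 5.0, 58.2]
ee_rot: [-0.001, 0.127, 0.992, 0.011]
force: [0.6, -0.0, -3.5]
grip_width: 0.602
grip_force: 24.0
33.6 | [504.5   4.7  58.8] | F | [ 0.5   0.05 -3.67] | T | 0.014 | w | 0.605 | g | 24.0 | (231, 'ends along/z', 54, 149, 62, 99, 'far-up deg', -80.7) | (120, 'ends along/z', 26, 77, 72, 46, 'far-up deg', -34.9) | (57, 'ends along/z', 28, 20, 54, 12, 'far-up deg', -17.4)
time_s: 34.3
eef_pos: [483.1, 10.7, 21.9]
ee_rot: [0.006, 0.127, 0.992, 0.011]
force: [0.3, 2.8, 30.1]
grip_width: 0.599
grip_force: 36.3
34.35 | [483.1  10.7  21.9] | F | [ 0.04  3.46 31.26] | T | 0.059 | w | 0.601 | g | 36.4 | (153, 'ends along/z', 36, 60, 75, 54, 'far-up deg', -9.3) | (59, 'ends along/z', 38, 7, 67, 4, 'far-up deg', -6.2)
34.4 [483.1  10.7  21.9] F [ 0.38  2.76 31.4 ] T about case y -0.0 w 0.599 g 36.4
rows/widths [(230, 69), (266, 77), (298, 73), (330, 71), (362, 67), (394, 65), (426, 63)] (450, 61) span 87.0 mid [483.  11.  64.] far-up pitch deg -4.5
```

```bash
python3 -m handwheel '[[[-0.1,0.15,-0.04,0.02,0],[-0.1,0.15,-0.04,0,0],[-0.1,0,0,-0.06,0]]]' 20; python3 side.py; python3 tilt.py 39
```

```text
time_s: 34.7
eef_pos: [494.0, 7.5, 17.2]
ee_rot: [0.001, 0.127, 0.992, 0.011]
force: [-7.4, 2.3, 7.4]
grip_width: 0.601
grip_force: 34.8
34.75 | [493.6   7.6  16.3] | F | [-4.06  1.39  4.56] | T | 0.277 | w | 0.602 | g | 34.6 | (139, 'ends along/z', 41, 58, 75, 55, 'far-up deg', -5.1) | (58, 'ends along/z', 38, 3, 66, 4, 'far-up deg', 0.7)
34.8 [493.6   7.6  16.3] F [-4.6   1.66  5.94] T about case y 0.459 w 0.599 g 34.6
rows/widths [(226, 70), (258, 75), (290, 73), (322, 71), (354, 69), (386, 67), (418, 65), (450, 65)] (450, 65) span 81.0 mid [492.   8.  60.] far-up pitch deg -0.7
```

```bash
python3 -m handwheel '[[[-0.1,-0.05,0.01,-0.06,0],[-0.1,0,0,0.04,0],[-0.3,0,0,0,0],[-0.5,0,0,0,0],[-0.8,0,0,0.3,0],[-0.8,0,0,0.8,0],[-0.8,0,0,0.8,0],[-0.8,0.1,-0.8,0,0],[-0.8,0.1,-0.8,0,0],[-0.8,0,-0.9,0,0]]]' 20; python3 seat.py
```

```text
time_s: 35.8
eef_pos: [501.7, -118.3, 110.4]
ee_rot: [0.001, 0.126, 0.992, 0.011]
force: [0.2, -0.1, -0.1]
grip_width: 0.898
grip_force: 0.0
[ 501.7 -124.6  110.3]
left 357 ends along/z [-53.7  57.4  57.6  56.9] deg -0.3
mid 123 ends along/z [-15.5  66.7  54.5  58.4] deg -6.7
right 111 ends along/z [32.5 67.  59.5 43.8] deg -40.7
```

```bash
python3 -m handwheel '[[[-0.8,0.14,-0.02,-0.5,0],[-0.8,0,0,-0.8,0],[-0.8,0,0,-0.5,0],[-0.8,0,0,0,0]]]' 20; python3 seat.py; python3 tilt.py 40
```

```text
time_s: 36.25
eef_pos: [506.5, -117.4, 17.2]
ee_rot: [-0.002, 0.127, 0.992, 0.012]
force: [-0.3, 0.2, 0.4]
grip_width: 0.899
grip_force: 0.0
[ 507.8 -117.9   19.4]
left 361 ends along/z [-53.7  57.4  57.6  56.9] deg -0.3
mid 298 ends along/z [-50.3  64.4  44.5  55. ] deg -5.7
right 19 ends along/z [-49.5  47.9 -33.7  45.1] deg -10.3
36.35 [ 508.7 -118.3   20.7] F [ 0.16 -0.46 -0.39] T about case y 0.012 w 0.899 g 0.0
rows/widths [(90, 82), (122, 80), (154, 77), (186, 74), (218, 73), (250, 72), (282, 71), (314, 69), (346, 67), (378, 65)] (394, 63) span 109.0 mid [ 472. -116.   57.] far-up pitch deg 0.4
```

The middle case's near end is still on its strip (-5.7°), so I'll nudge it in the same way as the left one.

```bash
python3 -m handwheel '[[[-0.8,0,0,0.8,0],[1,0,0,1,0],[1,-0.45,0.73,0,0],[1,-0.45,0.73,0,0],[1,-0.45,0.73,0,0],[1,-0.45,0.73,0,0],[1,0,0,-0.8,0],[1,0,0,-0.7,0],[1,0,0,0,0]]]' 20; python3 -m handwheel '[[[1,0.3,-0.08,0,0],[1,0.2,-0.05,0,0],[1,0.12,-0.03,0,0],[1,0,0,0,0]]]';  python3 -m handwheel '[[[1,-0.3,0.08,0,0],[1,0,0,0.8,0],[1,0,0,0.8,0]]]'; python3 seat.py
```

```text
time_s: 37.25
eef_pos: [416.9, 28.4, 33.9]
ee_rot: [-0.001, 0.127, 0.992, 0.011]
force: [0.2, -1.4, 0.9]
grip_width: 0.003
grip_force: 0.0
time_s: 37.65
eef_pos: [450.4, 19.5, 36.0]
ee_rot: [0.001, 0.127, 0.992, 0.011]
force: [-1.0, 0.2, -0.2]
grip_width: 0.002
grip_force: 0.0
time_s: 37.95
eef_pos: [433.0, 24.2, 116.0]
ee_rot: [-0.001, 0.127, 0.992, 0.011]
force: [0.8, 0.5, 0.3]
grip_width: -0.003
grip_force: 0.0
[436.5  23.6 122.3]
left 270 ends along/z [-29.8  56.5  57.   57.3] deg 0.6
mid 468 ends along/z [-53.9  55.7  54.5  56.5] deg 0.4
right 676 ends along/z [-56.1  56.4  56.   56.3] deg -0.1
```

All three stand level. Now the right case: far-end grip.

```bash
python3 -m handwheel '[[[-0.8,0.37,-0.75,0,0],[-0.8,0.37,-0.75,0,0],[-0.8,0.37,-0.75,0,0],[-0.8,0.37,-0.75,0,0],[-0.8,0,0,-0.6,0],[-0.8,0,0,-0.8,0],[-0.8,0,0,-0.5,0],[-0.8,0,0,0,0]]]' 20; python3 tilt.py 41
```

```text
time_s: 38.8
eef_pos: [506.2, -125.1, 17.6]
ee_rot: [-0.002, 0.127, 0.992, 0.012]
force: [-0.3, -0.6, 0.6]
grip_width: 0.899
grip_force: 0.0
38.85 [ 507.6 -125.7   19.7] F [ 0.41 -0.5   0.1 ] T about case y -0.07 w 0.903 g 0.0
rows/widths [(90, 82), (122, 80), (154, 78), (186, 76), (218, 74), (250, 73), (282, 71), (314, 69), (346, 67), (378, 65)] (394, 65) span 106.0 mid [ 471. -116.   56.] far-up pitch deg 0.6
```

```bash
python3 -m handwheel '[[[-0.6,0,0,-0.06,0],[-0.45,0,0,0,0],[-0.35,0,0,0,0],[-0.28,0,0,0,0],[-0.2,0,0,0,0],[-0.1,0,0,0,0],[-0.1,0,0,0,0]]]' 24; python3 -m handwheel '[[[-0.1,0,0,0.2,0],[-0.1,0,0,0.4,0],[-0.1,0,0,0.5,0],[-0.1,0,0,0.4,0],[-0.1,0,0,0.2,0],[-0.1,0,0,0,0]]]'; python3 side.py; python3 tilt.py 42; python3 -m handwheel '[[[-0.1,0,0,1,0],[-0.1,0,0,1,0],[-0.1,0,0,0.5,0],[-0.1,0,0,0.2,0],[-0.1,0,0,0,0]]]' 24; python3 side.py; python3 tilt.py 43
```

```text
time_s: 39.55
eef_pos: [508.7, -126.1, 17.8]
ee_rot: [0.001, 0.127, 0.992, 0.011]
force: [-0.7, 2.1, 6.2]
grip_width: 0.599
grip_force: 24.2
time_s: 40.15
eef_pos: [508.7, -126.3, 103.0]
ee_rot: [0.001, 0.127, 0.992, 0.011]
force: [0.3, 0.8, -5.0]
grip_width: 0.603
grip_force: 26.6
40.2 | [ 508.2 -126.   101.8] | F | [ 0.17  0.4  -3.95] | T | -0.12 | w | 0.601 | g | 26.6 | (29, 'ends along/z', 39, 185, 52, 163, 'far-up deg', -59.6) | (68, 'ends along/z', -6, 82, 22, 86, 'far-up deg', 8.6)
40.25 [ 507.8 -125.9  101.1] F [-0.75 -0.5  -4.23] T about case y -0.103 w 0.602 g 26.6
rows/widths [(74, 81), (106, 80), (138, 79), (170, 77), (202, 75), (234, 74), (266, 72), (298, 70), (330, 68), (362, 67)] (386, 64) span 109.0 mid [ 469. -116.  140.] far-up pitch deg 1.0
time_s: 40.75
eef_pos: [508.3, -126.1, 236.3]
ee_rot: [0.0, 0.127, 0.992, 0.011]
force: [1.1, 0.7, -5.1]
grip_width: 0.597
grip_force: 28.3
40.8 | [ 507.8 -125.9  235.1] | F | [-0.01 -0.22 -4.88] | T | -0.143 | w | 0.6 | g | 28.3 | (98, 'ends along/z', -2, 222, 25, 227, 'far-up deg', 11.4)
40.85 [ 507.6 -125.8  234.6] F [ 0.54  0.28 -3.86] T about case y -0.119 w 0.603 g 28.3
rows/widths [(82, 73), (114, 74), (146, 73), (178, 72), (210, 71), (242, 70), (274, 69), (306, 68), (338, 67), (370, 66)] (390, 65) span 106.0 mid [ 473. -117.  268.] far-up pitch deg 7.6
```

```bash
python3 -m handwheel '[[[-0.1,0,0,-0.5,0],[-0.1,0,0,-0.8,0],[-0.1,0,0,0.7,0],[-0.1,0,0,0.3,0],[-0.1,0,0,0,0]]]' 20; python3 side.py; python3 tilt.py 44
```

```text
time_s: 41.35
eef_pos: [508.6, -126.2, 221.9]
ee_rot: [0.001, 0.127, 0.992, 0.011]
force: [1.7, 1.3, -4.7]
grip_width: 0.598
grip_force: 25.9
41.4 | [ 508.1 -126.   220.6] | F | [-0.24  0.51 -4.88] | T | -0.072 | w | 0.598 | g | 26.0 | (98, 'ends along/z', 12, 199, 36, 213, 'far-up deg', 29.8)
41.45 [ 507.7 -125.8  220.1] F [ 0.66  0.15 -4.79] T about case y -0.144 w 0.598 g 25.9
rows/widths [(114, 60), (146, 60), (178, 62), (210, 62), (242, 63), (274, 64), (306, 65), (338, 66), (370, 67)] (398, 61) span 95.0 mid [ 481. -118.  240.] far-up pitch deg 28.6
```

The tilt is 28° but the moment readings are noisy (±0.04 N m). I'll average several here.

```bash
cat > tq.py <<'E'
from rig import ctrl, optics; import numpy as np
n=np.array([.25,.968,0]); T=[];F=[]
for i in range(8):
    optics.capture("scene"); s=ctrl.sense(); T.append(float(s["wrist_torque"]@n)); F.append(s["force"][2])
print(round(s["time_s"],2),"T",np.round(T,3),"mean",np.mean(T).round(3),"+-",(np.std(T)/8**.5).round(3),"Fz",np.mean(F).round(2))
E
python3 tq.py
```

```text
41.85 T [-0.131 -0.162 -0.182 -0.163 -0.157 -0.192 -0.108 -0.164] mean -0.157 +- 0.009 Fz -4.74
```

The mean is -0.157, against about -0.08 for the packed ones at the same tilt. The load in the right case has shifted, so it's the rattler. Setting it down near end first.

```bash
python3 -m handwheel '[[[-0.1,-0.1,0.03,-0.3,0],[-0.1,-0.17,0.05,-0.7,0],[-0.1,-0.17,0.045,-0.8,0],[-0.1,-0.17,0.045,-0.75,0],[-0.1,0,0,-0.45,0],[-0.1,0,0,-0.22,0],[-0.1,0,0,0,0]]]' 20; python3 tilt.py 45; python3 -m handwheel '[[[-0.1,0,0,-0.14,0],[-0.1,0.19,-0.05,-0.18,0],[-0.1,0.1,-0.027,-0.13,0],[-0.1,0.1,-0.027,-0.13,0],[-0.1,0.08,-0.02,-0.15,0],[-0.1,0.08,-0.02,-0.14,0],[-0.1,0,0,0,0]]]' 20; python3 tilt.py 46
```

```text
time_s: 42.55
eef_pos: [477.6, -117.5, 60.3]
ee_rot: [-0.0, 0.127, 0.992, 0.011]
force: [0.7, -0.5, -3.7]
grip_width: 0.6
grip_force: 25.9
42.6 [ 478.3 -117.8   61.4] F [-0.19 -0.26 -4.04] T about case y -0.223 w 0.599 g 25.8
rows/widths [(114, 60), (146, 60), (178, 60), (210, 62), (242, 63), (274, 64), (306, 65), (338, 66), (370, 67)] (394, 67) span 95.0 mid [ 450. -110.   80.] far-up pitch deg 29.0
time_s: 43.3
eef_pos: [508.7, -125.9, 19.5]
ee_rot: [0.004, 0.127, 0.992, 0.01]
force: [4.7, 0.8, 3.0]
grip_width: 0.598
grip_force: 29.3
43.35 [ 508.3 -125.8   19.6] F [ 4.82 -0.32  2.56] T about case y -0.615 w 0.598 g 29.3
rows/widths [(98, 81), (130, 77), (162, 76), (194, 75), (226, 73), (258, 71), (290, 69), (322, 68), (354, 66), (386, 64)] (398, 64) span 106.0 mid [ 477. -117.   56.] far-up pitch deg 1.0
```

It's seated cleanly (pitch 1°, centre (477,-117)). Its load now lies at the near end, so I'll grip nearer that end (44 mm off centre) for the far-end-down tip.

```bash
python3 -m handwheel '[[[-0.1,0,0,0.02,0],[-0.3,0,0,0,0],[-0.5,0,0,0,0],[-0.8,0,0,0.3,0],[-0.8,-0.5,0.13,0,0],[-0.8,-0.5,0.13,0,0],[-0.8,-0.5,0.13,-0.1,0],[-0.8,0,0,-0.22,0],[-0.6,0,0,0,0],[-0.45,0,0,0,0]]]' 20; python3 -m handwheel '[[[-0.35,0,0,0,0],[-0.28,0,0,0,0],[-0.2,0,0,0,0],[-0.1,0,0,0,0],[-0.1,0,0,0,0]]]' 20; python3 -m handwheel '[[[-0.1,0,0,0.2,0],[-0.1,0,0,0.4,0],[-0.1,0,0,0.5,0],[-0.1,0,0,0.4,0],[-0.1,0,0,0.2,0],[-0.1,0,0,0,0]]]'; python3 side.py; python3 tq.py
```

```text
time_s: 44.35
eef_pos: [431.0, -105.7, 17.5]
ee_rot: [0.001, 0.127, 0.992, 0.011]
force: [-0.1, -0.6, 1.0]
grip_width: 0.725
grip_force: 0.0
time_s: 44.85
eef_pos: [430.8, -105.4, 17.8]
ee_rot: [0.001, 0.127, 0.992, 0.011]
force: [2.2, 1.5, 5.1]
grip_width: 0.602
grip_force: 20.4
time_s: 45.45
eef_pos: [430.4, -105.5, 103.2]
ee_rot: [0.001, 0.127, 0.992, 0.011]
force: [0.1, 0.4, -4.8]
grip_width: 0.601
grip_force: 22.7
45.5 | [ 430.  -105.2  102.2] | F | [-0.61 -0.33 -4.86] | T | 0.17 | w | 0.603 | g | 22.6 | (68, 'ends along/z', 33, 186, 36, 164, 'far-up deg', -82.4) | (41, 'ends along/z', 2, 179, 19, 178, 'far-up deg', -1.4) | (356, 'ends along/z', 43, 138, 100, 142, 'far-up deg', 3.6) | (73, 'ends along/z', 80, 82, 106, 83, 'far-up deg', 0.5)
45.9 T [0.128 0.125 0.107 0.092 0.124 0.139 0.122 0.095] mean 0.116 +- 0.006 Fz -4.56
```

T is 0.116 where a packed load would give about 0.22, which confirms the shift. Jerking the far end down.

```bash
python3 -m handwheel '[[[-0.1,0,0,1,0],[-0.1,0,0,1,0],[-0.1,0,0,0.4,0],[-0.1,0,0,-0.5,0],[-0.1,0,0,-0.7,0],[-0.1,0,0,0.6,0],[-0.1,0,0,0.3,0],[-0.1,0,0,0,0]]]' 20; python3 side.py; python3 tilt.py 50
```

```text
time_s: 46.7
eef_pos: [431.0, -105.7, 208.9]
ee_rot: [0.002, 0.127, 0.992, 0.01]
force: [0.2, 0.0, -4.1]
grip_width: 0.599
grip_force: 25.1
46.75 | [ 430.4 -105.4  207.6] | F | [-0.42  0.14 -4.96] | T | 0.175 | w | 0.6 | g | 25.1 | (33, 'ends along/z', 30, 299, 38, 287, 'far-up deg', -57.8) | (54, 'ends along/z', -8, 252, -4, 228, 'far-up deg', -81.7) | (341, 'ends along/z', 28, 235, 92, 219, 'far-up deg', -14.0) | (98, 'ends along/z', 67, 175, 95, 172, 'far-up deg', -6.9)
46.8 [ 430.  -105.2  206.8] F [ 0.15  0.04 -3.88] T about case y 0.234 w 0.6 g 25.1
rows/widths [(298, 62), (330, 67), (362, 64), (394, 60), (426, 56)] (426, 56) span 59.0 mid [ 445. -109.  238.] far-up pitch deg -8.6
```

```bash
python3 -m handwheel '[[[-0.1,0,0,-0.5,0],[-0.1,0,0,-0.6,0],[-0.1,0,0,0.5,0],[-0.1,0,0,0.3,0],[-0.1,0,0,0,0]]]' 20; python3 side.py; python3 tilt.py 51; python3 tq.py
```

```text
time_s: 47.3
eef_pos: [430.6, -105.4, 192.8]
ee_rot: [0.001, 0.127, 0.992, 0.011]
force: [1.3, -0.0, -4.7]
grip_width: 0.594
grip_force: 21.7
47.35 | [ 430.4 -105.4  191.9] | F | [ 1.04 -0.44 -4.27] | T | -0.43 | w | 0.6 | g | 21.7 | (32, 'ends along/z', 29, 285, 36, 269, 'far-up deg', -67.4) | (33, 'ends along/z', 42, 210, 49, 233, 'far-up deg', 74.1) | (115, 'ends along/z', 17, 183, 40, 175, 'far-up deg', -19.3)
47.4 [ 430.2 -105.2  191.5] F [-0.04  1.42 -4.32] T about case y -0.013 w 0.599 g 21.7
rows/widths [(286, 66), (318, 66)] (330, 66) span 15.0 mid [ 420. -103.  224.] far-up pitch deg 18.2
47.8 T [ 0.211  0.053 -0.197 -0.172  0.051  0.068 -0.034 -0.116] mean -0.017 +- 0.046 Fz -3.99
```

The moment swings around zero, so the case may have swung right down. I'll look with the last picture.

```bash
python3 - <<'E'
from h import *; from rig import optics
s=optics.capture("scene")["img"]; w=optics.capture("wrist")["img"]; cv2.imwrite("pics/s60.png",s)
cv2.imwrite("pics/m60.png",np.hstack([cv2.resize(s[80:320,180:420],(480,480)),cv2.resize(w,(320,240)).repeat(2,0)[:480]]))
E
python3 side.py
```

```text
47.95 | [ 430.2 -105.3  192.4] | F | [-0.94 -0.27 -3.63] | T | -0.016 | w | 0.603 | g | 21.6 | (34, 'ends along/z', 29, 284, 37, 267, 'far-up deg', -63.8) | (27, 'ends along/z', 45, 211, 48, 235, 'far-up deg', 84.5) | (125, 'ends along/z', 17, 183, 42, 174, 'far-up deg', -20.7)
```

View pics/m60.png

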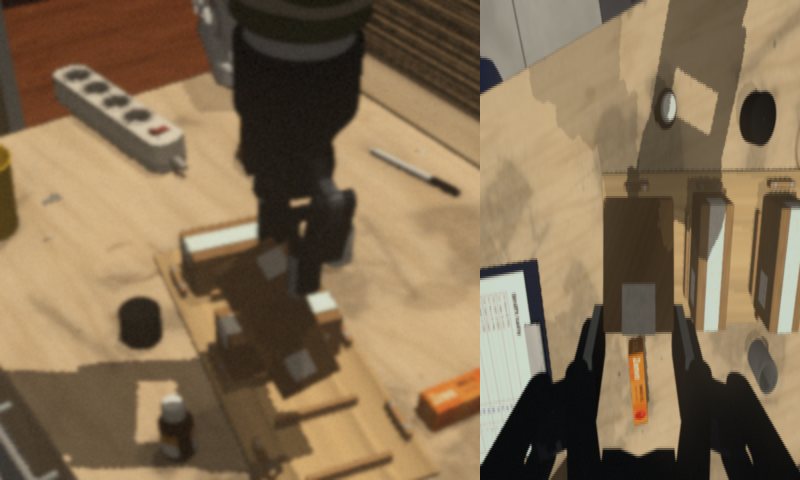

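The case now hangs almost vertically, far end down: the wrist view shows its near end face at (638,308), and the scene view shows its long face from (240,265) to (335,375). It's held at 21 N. The tips are done and the left and middle cases stand properly. As the right case is the rattler, I'll carry it beyond the tray and roll it level over its lower corner on the free worktop between cup and carton. Then I'll grip it at its middle and raise it there.

```bash
python3 -m handwheel '[[[-0.1,0,0,0.2,0],[-0.1,0.4,0.08,0.2,0],[-0.1,0.8,0.165,0,0],[-0.1,0.92,0.19,0,0],[-0.1,0.92,0.19,0,0],[-0.1,0.92,0.19,0,0],[-0.1,0.92,0.19,0,0],[-0.1,0.5,0.1,0,0],[-0.1,0.15,0.035,0,0],[-0.1,0,0,0,0]]]' 28; python3 tq.py; python3 -m handwheel '[[[-0.1,0,0,-0.3,0],[-0.1,0,0,-0.7,0],[-0.1,0,0,-0.7,0],[-0.1,0,0,-0.4,0],[-0.1,0,0,-0.2,0],[-0.1,0,0,0,0]]]' 28; python3 side.py
```

```text
time_s: 48.95
eef_pos: [707.4, -47.9, 211.8]
ee_rot: [0.0, 0.127, 0.992, 0.011]
force: [-0.7, -1.2, -4.1]
grip_width: 0.598
grip_force: 31.0
49.35 T [ 0.051  0.048  0.003 -0.044 -0.118 -0.002  0.001  0.007] mean -0.007 +- 0.018 Fz -4.16
time_s: 49.95
eef_pos: [706.4, -48.3, 96.6]
ee_rot: [-0.0, 0.127, 0.992, 0.011]
force: [-0.3, -0.9, -3.8]
grip_width: 0.591
grip_force: 30.9
50.0 | [707.  -48.4  98.2] | F | [-0.6  -0.52 -3.75] | T | 0.01 | w | 0.593 | g | 30.9 | (388, 'ends along/z', 57, 172, 122, 171, 'far-up deg', -1.3)
```

```bash
python3 -m handwheel '[[[-0.1,0,0,-0.14,0],[-0.1,0,0,0,0]]]' 20; python3 -m handwheel '[[[-0.1,0,0,-0.1,0],[-0.1,0,0,0,0]]]'; python3 -m handwheel '[[[-0.1,0,0,-0.1,0],[-0.1,0,0,0,0]]]'
```

```text
time_s: 50.2
eef_pos: [706.9, -48.3, 90.6]
ee_rot: [0.001, 0.127, 0.992, 0.011]
force: [-0.2, -0.0, -5.1]
grip_width: 0.593
grip_force: 30.9
time_s: 50.4
eef_pos: [706.7, -48.3, 85.0]
ee_rot: [0.0, 0.127, 0.992, 0.011]
force: [-0.3, 0.3, -4.2]
grip_width: 0.594
grip_force: 30.9
time_s: 50.6
eef_pos: [708.4, -48.6, 83.3]
ee_rot: [0.003, 0.127, 0.992, 0.011]
force: [-0.0, 1.0, 7.5]
grip_width: 0.591
grip_force: 31.9
```

It touched at TCP z≈84, as predicted. Now I'll follow the arc about the lower corner.

```bash
python3 -m handwheel '[[[-0.1,-0.34,0.087,0,0],[-0.1,-0.37,0.095,-0.06,0],[-0.1,-0.35,0.09,-0.12,0],[-0.1,-0.33,0.085,-0.19,0],[-0.1,0,0,0,0]]]' 20; python3 tilt.py 61; python3 side.py
```

```text
time_s: 51.1
eef_pos: [636.3, -29.6, 63.6]
ee_rot: [0.001, 0.127, 0.992, 0.011]
force: [-4.1, 3.1, 9.8]
grip_width: 0.593
grip_force: 38.4
51.15 [637.3 -29.9  64.2] F [-4.66  1.98  9.97] T about case y 0.824 w 0.592 g 38.4
rows/widths [(30, 62), (62, 62), (94, 60), (310, 66), (342, 65), (374, 56)] (374, 56) span 122.0 mid [587. -17.  75.] far-up pitch deg 22.8
51.2 | [637.7 -30.   64.5] | F | [-5.57  2.93 10.92] | T | 0.944 | w | 0.595 | g | 38.4 | (88, 'ends along/z', 33, 79, 89, 41, 'far-up deg', -34.3) | (39, 'ends along/z', 56, 13, 78, 9, 'far-up deg', -10.0)
```

Tape at -34°, just as planned. Finishing the roll-down.

```bash
python3 -m handwheel '[[[-0.1,-0.29,0.075,-0.24,0],[-0.1,-0.25,0.064,-0.29,0],[-0.1,-0.19,0.05,-0.33,0],[-0.1,-0.08,0.02,-0.15,0],[-0.1,0,0,0,0]]]' 20; python3 tilt.py 62; python3 side.py
```

```text
time_s: 51.7
eef_pos: [596.9, -19.4, 12.8]
ee_rot: [0.001, 0.127, 0.992, 0.011]
force: [-3.7, 2.7, 3.3]
grip_width: 0.595
grip_force: 44.2
51.75 [597.  -19.5  12.7] F [-3.84  2.61  4.6 ] T about case y 0.548 w 0.596 g 44.3
rows/widths [(30, 89), (62, 87), (94, 85), (126, 83), (158, 81), (190, 79), (222, 77), (310, 64), (342, 67), (374, 65), (406, 63), (438, 62)] (450, 63) span 145.0 mid [560. -10.  54.] far-up pitch deg -2.8
51.8 | [596.9 -19.5  12.6] | F | [-5.61  3.38  6.1 ] | T | 0.705 | w | 0.596 | g | 44.5 | (201, 'ends along/z', 51, 50, 105, 52, 'far-up deg', 2.2) | (45, 'ends along/z', -8, 37, 2, 61, 'far-up deg', 67.8) | (43, 'ends along/z', 80, -5, 106, 0, 'far-up deg', 11.1)
```

The case lies level on the worktop (tape at z 50–52). Now I'll release, move 62 mm along to its middle, and regrip.

```bash
python3 -m handwheel '[[[-0.3,0,0,0,0],[-0.5,0,0,0,0],[-0.8,0,0,0.05,0],[-0.8,0.4,-0.1,0,0],[-0.8,0.4,-0.1,0,0],[-0.8,0.4,-0.1,0,0],[-0.8,0,0,-0.05,0],[-0.6,0,0,0,0],[-0.45,0,0,0,0],[-0.35,0,0,0,0]]]' 20; python3 -m handwheel '[[[-0.28,0,0,0,0],[-0.2,0,0,0,0],[-0.1,0,0,0,0],[-0.1,0,0,0,0]]]' 20; python3 -m handwheel '[[[-0.1,0,0,0,0],[0,0,0,0,0],[0,0,0,0,0]]]' 50; python3 tilt.py 63
```

```text
time_s: 52.8
eef_pos: [656.3, -34.8, 11.6]
ee_rot: [0.0, 0.127, 0.992, 0.011]
force: [-0.2, -0.3, -0.2]
grip_width: 0.677
grip_force: 0.0
time_s: 53.2
eef_pos: [656.7, -34.7, 11.9]
ee_rot: [0.0, 0.127, 0.992, 0.011]
force: [-3.6, 3.3, 5.9]
grip_width: 0.6
grip_force: 20.5
time_s: 53.5
eef_pos: [656.8, -34.7, 12.2]
ee_rot: [0.0, 0.127, 0.992, 0.011]
force: [-3.9, 2.6, 7.1]
grip_width: 0.595
grip_force: 52.3
53.55 [656.8 -34.7  12.2] F [-2.66  2.96  6.49] T about case y 0.689 w 0.589 g 52.3
rows/widths [(30, 83), (170, 77), (202, 75), (234, 73), (266, 71), (298, 70), (330, 69), (362, 66), (394, 64), (426, 63)] (430, 63) span 138.0 mid [637. -30.  50.] far-up pitch deg 0.6
```

Gripped at 52 N. I'll lift gently until the underside is about 190 mm up, then check.

```bash
python3 -m handwheel '[[[0,0,0,0.2,0],[0,0,0,0.4,0],[0,0,0,0.6,0],[0,0,0,0.7,0],[0,0,0,0.7,0],[0,0,0,0.6,0],[0,0,0,0.4,0],[0,0,0,0.2,0],[0,0,0,0.1,0],[0,0,0,0,0]]]' 50; python3 side.py; python3 tilt.py 64; python3 seat.py; python3 tq.py
```

```text
time_s: 54.55
eef_pos: [656.6, -35.1, 205.8]
ee_rot: [-0.0, 0.127, 0.992, 0.011]
force: [-0.2, 0.3, -4.1]
grip_width: 0.594
grip_force: 53.7
54.6 | [656.4 -35.  205.2] | F | [ 0.2  -0.43 -4.02] | T | 0.006 | w | 0.592 | g | 53.7 | (85, 'ends along/z', 19, 196, 47, 202, 'far-up deg', 11.3)
54.65 [656.4 -34.9 205. ] F [-0.32  0.93 -2.98] T about case y -0.037 w 0.591 g 53.7
rows/widths [(142, 78), (178, 78), (210, 74), (242, 72), (274, 71), (306, 68), (338, 67), (370, 65), (402, 64)] (430, 63) span 107.0 mid [638. -30. 243.] far-up pitch deg 0.4
[656.4 -34.9 205. ]
left 133 ends along/z [-53.8  59.1  10.4  61.9] deg 2.5
mid 453 ends along/z [-57.7  56.6  54.   54.5] deg -1.1
55.1 T [ 0.068 -0.003 -0.017  0.003  0.055  0.012  0.09   0.043] mean 0.031 +- 0.013 Fz -4.41Traceback (most recent call last):
  File "seat.py", line 6, in <module>
    kk,l,st,_=cv2.connectedComponentsWithStats(m); i=1+np.argmax(st[1:,4]); yx=np.argwhere(l==i)[:,::-1].astype(np.float32); v=cv2.fitLine(yx,cv2.DIST_HUBER,0,.01,.01).ravel(); t=(yx-v[2:])@v[:2]; P=[]
                                                       ~~~~~~~~~^^^^^^^^^^
    return _wrapfunc(a, 'argmax', axis=axis, out=out, **kwds)
    return bound(*args, **kwds)
ValueError: attempt to get argmax of an empty sequence
```

The right case is held level (0.4°) with its underside at about 193 mm, and its middle about 140 mm beyond the tray's centre line. The other two stand in their pockets. Handing in.

```bash
python3 -c "
from rig import ctrl; print(ctrl.finish_job())"
```

```text
the job is handed in; nothing more can be done
None
```

I rocked all three cases and handed the job in at about 55 s (no verdict came back): the right one rattles and is held level beyond the tray, underside about 193 mm up. The left and middle ones are back in their pockets, but between its two tips each case was set down and regripped, and the right one was levelled on the worktop beyond the tray before the final lift.

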